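# Load the pressure-test chamber and clamp its lid

### The job

Get the pipe adaptors on the rubber mat ready for their pressure test: pull the sliding latch of the blue test chamber back, lift the lid by its bar handle until the hidden safety catch stops it, push the catch's red tab aside while the lid stands ajar, then open the lid all the way and put every adaptor from the mat inside. Then shut the lid fully, push the sliding latch home over it, screw the orange-levered clamp bolt clockwise until it is snug, and only then fold its lever down flat. Do not disturb the grease pot, the spanner or the slide caliper.

Things in the scene. Friction and masses are not known exactly. Their poses are not given: they have to be found in the camera images.
- chamber: Blue open-topped steel test chamber, fixed to the bench, 205 x 230 mm, its deck 70 mm above the bench. Origin: under its middle, on the bench. Its x axis points from its front to the rear (hinge side), y to its left, z up; the front is at x = -105 mm. The inside is 125 mm (x, -40 to 85 mm) by 170 mm (y, -95 to 75 mm) and 64 mm deep. In front of it lies a flat deck (x -105 to -50 mm) with the latch at the right (y -85 mm) and a narrow slot for the catch at the left
- chamber_floor (a point): Centre of the chamber's inner floor, 6 mm above the bench; axes as the chamber's
- latch (a joint): Primary latch, a flat steel bar that slides on the deck and lies over the lid's front edge: 0 home (lid locked), 0.024 m pulled back towards the chamber's front (-x), which frees the lid. About 1.5 N of friction; stays where it is left
- latch_knob (a point): Middle of the latch's upright black knob, 15 mm in diameter and 24 mm tall; its top is 12 mm above this point; below it there is clear space of 8 mm, then the bar. In the chamber's frame at (-78, -85, 106) mm when home
- lid (a joint): Lid angle: 0 shut, 1.55 rad fully open. The hinge is stiff (about 0.75 N m): the lid stays at any angle. With the latch drawn it lifts to about 0.16 rad, where the hidden catch stops it; past that only when the catch is pushed aside. The lid is a grey plate 145 x 226 x 8 mm lying on the chamber's rim
- lid_hinge (a point): Middle of the lid's hinge line at the chamber's rear, 95 mm behind its origin, 70 mm above the bench; the line runs along the chamber's y
- lid_handle (a point): Middle of the lid's bar handle: a black round bar 10 mm thick along the chamber's y, 82 mm free between its two posts, ahead of the lid's front edge, 180 mm from the hinge line and 38 mm above the lid's underside; shut, it is 38 mm above the deck. Free all round, so it can be held from above and turns in the grip as the lid swings
- catch (a joint): Hidden catch: a hook carried by the lid that slides along the chamber's y: 0 engaged, 0.018 m pushed fully to the right (-y); free from about 0.008 m. Friction 1.5 N; it stays where pushed and need not be put back; the lid shuts with it either way (bevelled hook). On the open lid it sticks out 50 mm from the inner face, near the left front corner: load near the chamber's front to stay clear of it
- catch_tab (a point): Middle of the catch's red tab, 16 x 16 x 13 mm (z). While the lid is shut the tab is sunk in the deck's slot out of reach, with its top about 3 mm below the deck; with the lid lifted to its stop it stands about 29 mm higher (its underside about 13 mm above the deck), clear of the deck, and can be pushed on its left side (+y side) towards -y. The deck ends 30 mm to the tab's left
- clamp_bolt (a joint): Turn of the captive clamp bolt in the lid's left side: grows clockwise seen from above; 4.2 rad is snug (hard stop). It starts between 0 and 1.0 rad and sinks 8 mm over the whole 4.2 rad. Friction 0.06 N m
- clamp_lever (a joint): Flip lever on the bolt's head: 0 upright (in line with the bolt), 1.57 rad folded flat. Friction 0.10 N m; stays where it is left
- lever_pivot (a point): Pivot of the lever on the bolt's axis. Its x axis is opposite to the direction in which the lever folds (when the lever is upright the lever folds towards -x of this frame), y is the pivot axis, z runs along the lever. When the bolt is snug the lever folds towards the chamber's front (-x)
- lever_grip (a point): Point on the lever 40 mm from its pivot, in the middle of its orange grip, which is 14 mm (x) by 16 mm (y), from 14 to 58 mm from the pivot; axes as lever_pivot's
- mat: Black rubber mat 120 x 120 mm, 3 mm thick with a 4 mm wide rim 8 mm high, fixed on the bench to the left in front of the chamber; origin in the middle of its underside. The adaptors stand on it. The big grey press beyond it is fixed; the nearest of its parts is a 38 mm black ball on a capstan arm, whose centre is 0.47 m ahead of the robot base, 0.48 m to its left and 0.18 m above the bench: keep the gripper clear of it
- adaptor_0_mid (a point): Steel pipe adaptor 32 mm tall, hexagon foot 22 mm across flats (25 over corners) and 14 mm high with a 15 mm threaded stem above; the point is on its axis half-way up, its z axis points along the stem. 60 g. May be absent
- adaptor_1_mid (a point): Brass pipe adaptor 32 mm tall, hexagon foot 19 mm across flats (22 over corners) and 14 mm high with a 13 mm threaded stem; point and axis as adaptor_0. May be absent
- adaptor_2_mid (a point): Large steel pipe adaptor 32 mm tall, hexagon foot 27 mm across flats (31 over corners) and 14 mm high with an 18 mm threaded stem; point and axis as adaptor_0. May be absent
- adaptor_3_mid (a point): Small brass pipe adaptor 32 mm tall, hexagon foot 17 mm across flats (19 over corners) and 14 mm high with a 12 mm threaded stem; point and axis as adaptor_0. May be absent
- grease_pot: White grease pot with a red lid, 60 mm in diameter, 43 mm tall, in front of the chamber: a bystander. Origin under its middle
- spanner_13: Combination spanner 153 mm long, 9 mm high, lying right of the chamber's rear: a bystander. Origin under its middle
- caliper: Slide caliper 205 mm long, 58 mm over its jaws, 10 mm high, lying behind the chamber: a bystander. Origin under its middle

How it is judged:
On the way, in this order (a step that is already met when the one before it is completed fails the run):
1. the latch is pulled back (value of joint latch above 0.018 m), for 0.2 s.
2. the lid is lifted to the stop of the catch, which is still engaged (value of joint lid between 0.1 and 0.3 rad and value of joint catch below 0.006 m), for 0.2 s.
3. the catch is pushed aside while the lid stands ajar (value of joint catch above 0.01 m and value of joint lid below 0.35 rad), for 0.2 s.
4. the lid is fully open (value of joint lid above 1.25 rad), for 0.2 s.
5. every adaptor lies in the chamber (x of adaptor_0_mid in the frame of chamber_floor between -0.062 and 0.062 m and y of adaptor_0_mid in the frame of chamber_floor between -0.085 and 0.085 m and z of adaptor_0_mid in the frame of chamber_floor between 0 and 0.045 m and x of adaptor_1_mid in the frame of chamber_floor between -0.062 and 0.062 m and y of adaptor_1_mid in the frame of chamber_floor between -0.085 and 0.085 m and z of adaptor_1_mid in the frame of chamber_floor between 0 and 0.045 m and x of adaptor_2_mid in the frame of chamber_floor between -0.062 and 0.062 m and y of adaptor_2_mid in the frame of chamber_floor between -0.085 and 0.085 m and z of adaptor_2_mid in the frame of chamber_floor between 0 and 0.045 m and x of adaptor_3_mid in the frame of chamber_floor between -0.062 and 0.062 m and y of adaptor_3_mid in the frame of chamber_floor between -0.085 and 0.085 m and z of adaptor_3_mid in the frame of chamber_floor between 0 and 0.045 m), for 0.3 s.
6. the lid is shut (value of joint lid below 0.04 rad), for 0.2 s.
7. the latch is home (value of joint latch below 0.006 m and value of joint lid below 0.05 rad), for 0.2 s.
8. the bolt is snug, its lever still up (value of joint clamp_bolt above 4 rad and value of joint clamp_lever below 0.6 rad), for 0.2 s.
9. the lever is folded flat (value of joint clamp_lever above 1.35 rad), for 0.2 s.
At the end, for the whole second after the job is handed in: Every adaptor that was on the mat lies inside the chamber (its middle within the inner walls and less than 45 mm above the inner floor), the lid is shut (below 0.05 rad), the latch home (within 6 mm), the clamp bolt snug (above 4.0 of 4.2 rad) and its lever folded flat and at rest (above 1.35 rad) (all of step 5 and all of step 7 and value of joint clamp_bolt above 4 rad and value of joint clamp_lever above 1.35 rad and velocity of joint clamp_lever below 0.1 rad/s); the robot touches nothing.
It fails at once if the grease pot, spanner or caliper is moved by more than 3 cm (distance of any of grease_pot, spanner_13, caliper from where it was at the start of the episode above 0.03 m).
It fails at once if the lever is folded before the bolt is snug (value of joint clamp_lever above 1 rad and value of joint clamp_bolt below 3.8 rad).
Of adaptor_0, adaptor_1, adaptor_2, adaptor_3 only 2 to 3 are there at a start; the rules pass over those that are not, and their reading is None.
At some moment in a run one of adaptor_0, adaptor_1, adaptor_2, adaptor_3 may be knocked a few centimetres aside while the robot is not near it.
Once in a run the grip may slacken for a moment while it holds something.
It also fails if it takes over 210 s, if anything falls off the work surface, if the arm or the gripper's body presses on something with over 40 N, if the wrist force passes 120 N, or if a joint passes its speed limit or range.

### The arm

A 6-joint arm with a two-finger parallel gripper is mounted at the origin on a cart in front of the work surface, level with it; the furniture and walls round the work are solid. World frame = base frame: x ahead of the robot, y to its left, z up, the work surface at z = 0. Lengths are in m, angles in rad, forces in N, time in s.
With the tool pointing down it reaches from about 0.375 to 0.975 m from the base axis. Payload 3.8 kg.
Tool frame: the origin (TCP) lies on the centre line of the jaws, within the pads' length; the fingertips stand 17 mm ahead of it and the grasp point (between the pads) lies 2 mm behind it (bot.tip_extent is the distance from the TCP to the fingertips, in m); z points along the fingers, y is the line along which they close (so a half turn about z gives the same grasp; the last joint's range is limited). The gripper opens to 85 mm and grips with 20 to 120 N. Pads are 22 mm wide; open, the fingers measure 114 mm over their backs; the gripper's body (76 mm by 85 mm) begins 54 mm behind the grasp point. The pads swing forward as they close: fully open they stand 13 mm farther back than shut.
Start: joints at [-1.232, 0.264, 1.604, -0, 1.274, -0.037], TCP at [0.248, -0.628, 0.248] pointing down, gripper open.
Joint ranges: [-2.63, 2.63], [-0.94, 2.18], [0.31, 2.57], [-1.31, 4.45], [0, 2.66], [-2.55, 2.55]. Speed limits (rad/s): [2.57, 2.57, 3.14, 3.14, 3.14, 3.14].

### API

Orientations are given as a rotation vector (axis times angle).
In Python, from workcell import readout, read_camera, finish_job, bot gives the robot as it stands.
- The arm moves only by the tool jog_arm, never from a script. Its argument "deltas" is one flat list of numbers, 7 for each row, row after row: the shift along the tool's x, y, z in m, then the turn, a rotation vector about the tool's x, y, z in degrees, then the gripper command: -1 is shut, 1 is fully open, values between are in proportion. A call has 1 to 8 rows; each row is the pose to reach, as a shift and turn from the pose commanded when the call began, along the tool's axes at that moment; what a row does not reach only later rows make up. A row lasts 1/10 s, in which the tool goes at most 50 mm and 8.59 degrees, less where a joint would pass 70% of its speed; a pose out of reach is approached as far as the arm can. A call with a gripper value outside its range is refused whole. The fingers move at their own pace and stop on an object; "squeeze" is the grip in N (left out, the last holds). Time passes only in rows, so rows that repeat a pose let the fingers close. It gives the time, the measured TCP pose, the force, the opening and the grip force at its end, in the units of the state.
- readout.read_state(): the state, without advancing time (a new reading comes with each control period).
- read_camera(name): name is "scene" or "side" or "wrist"; returns a dict with "color" (400x640x3 uint8, blue, green, red), "fx", "fy", "cx", "cy" (pixels), "dist" ([k1, k2, p1, p2, k3] as OpenCV has them; the pictures are not rectified), "origin" and "attitude" of the camera in the world. Camera axes: x right, y down, z forward; pixel columns grow to the right and rows downward; lengths in m; the calibration is good to about 2 mm. A picture is of the moment at which its call begins. There is no depth.
- finish_job(): hands the job in; it is judged then, once.
The state is a dict: "time": time; "q": joint angles; "joint_vel": joint speeds; "joint_torque": joint torques, N m; "tool_pos": TCP position; "tcp_rot": TCP orientation; "wrist_force": force on the tool from outside, world axes, zero at the start; "torque": the same for the moment, N m; "width": opening from 0.0 (shut) to 1.0 (fully open); "grip_force": force on a finger pad.
Only numpy, scipy, OpenCV 4.12 (cv2) and the standard library are available. Lean on these libraries where they do the work, as an engineer would, in place of code of your own. Each camera call takes 0.05 s, during which the arm holds its last target. There are 200 camera calls.

## Working session

There is one attempt and no reset: what is moved stays moved. The work goes in short steps, Python scripts to look and compute and a tool call to move; the robot and the scene stay as the last step left them, time stands still between calls to the robot, and variables do not carry over. Pictures are saved under pics/ and viewed, at most 14 in all, crops included, and the job is handed in when it is done.

Besides the shell and the picture viewer there is one more tool, called after ">>>" as a command line: name --argument value ..., lists and objects as JSON in quotes. jog_arm: Moves the arm, as the interface text tells. Its arguments: {"type":"object","properties":{"deltas":{"type":"array"},"squeeze":{"type":"number"}},"required":["deltas"]}

```bash
ls; mkdir -p pics
python3 - <<'E'
from workcell import readout, read_camera, bot
import cv2
s=readout.read_state(); print({k:s[k] for k in("time","tool_pos","tcp_rot","width","wrist_force")})
for n in("scene","side"):
    c=read_camera(n); cv2.imwrite(f"pics/{n}0.png",c["color"]); print(n,c["origin"],c["attitude"],c["fx"],c["fy"],c["cx"],c["cy"],c["dist"])
E
```

```text
pics
{'time': 0.0, 'tool_pos': array([ 0.24749712, -0.62721571,  0.24695119]), 'tcp_rot': array([-3.08405704e+00, -5.86392904e-01,  5.49127383e-04]), 'width': 1.0000643395992812, 'wrist_force': array([-0.10275687, -0.12639927,  0.81147264])}
scene [0.06234616 0.45662175 0.88879426] [-1.26285054  2.36102564 -0.88505372] 408.02843728147417 408.02843728147417 318.9679966570329 195.34774407679063 [0.02845844 0.         0.         0.         0.        ]
side [ 0.50703446 -0.63064429  0.71304187] [-2.26732645  0.11517141 -0.0460274 ] 429.2851413919553 429.2851413919553 319.23241952096686 200.58446805383258 [-0.05120721  0.          0.          0.          0.        ]
```

View pics/scene0.png

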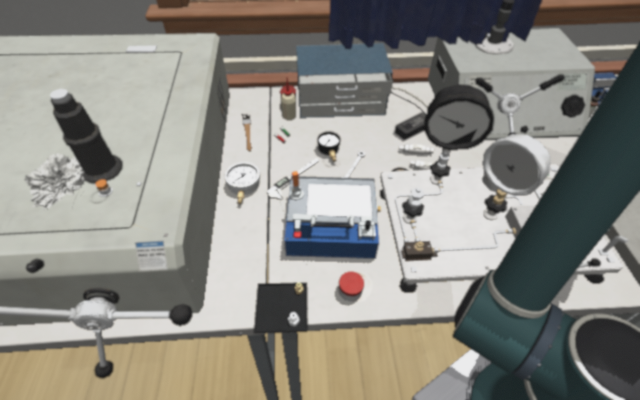

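View pics/side0.png

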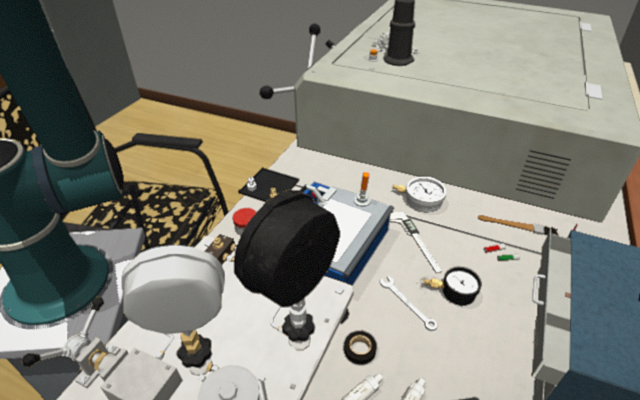

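```bash
cat > h.py <<'E'
import numpy as np, cv2
from scipy.spatial.transform import Rotation as R
from workcell import readout, read_camera, bot
def ray(c,px):
    K=np.array([[c["fx"],0,c["cx"]],[0,c["fy"],c["cy"]],[0,0,1]])
    u=cv2.undistortPoints(np.array([[px]],float),K,np.array(c["dist"],float))[0,0]
    d=R.from_rotvec(c["attitude"]).apply([u[0],u[1],1]); return np.array(c["origin"]),d
def onz(c,px,z):
    o,d=ray(c,px); return o+d*(z-o[2])/d[2]
def proj(c,p):
    K=np.array([[c["fx"],0,c["cx"]],[0,c["fy"],c["cy"]],[0,0,1]])
    q=R.from_rotvec(c["attitude"]).inv(); return cv2.projectPoints(q.apply(np.atleast_2d(p)-c["origin"]),np.zeros(3),np.zeros(3),K,np.array(c["dist"],float))[0][:,0]
def tri(c1,p1,c2,p2):
    o1,d1=ray(c1,p1);o2,d2=ray(c2,p2)
    s=np.linalg.lstsq(np.c_[d1,-d2],o2-o1,rcond=None)[0]; a=o1+s[0]*d1;b=o2+s[1]*d2
    return (a+b)/2,np.linalg.norm(a-b)
def plan(pos,rotv=None,ax=None):
    "delta in tool axes from current measured pose to world pos"
    s=readout.read_state(); r=R.from_rotvec(s["tcp_rot"])
    d=r.inv().apply(np.array(pos)-s["tool_pos"])
    t=None if rotv is None else (r.inv()*R.from_rotvec(rotv)).as_rotvec(degrees=True)
    return np.round(d,4),t
E
python3 - <<'E'
from h import *
for n,(x0,x1,y0,y1) in {"scene":(240,400,160,335),"side":(230,400,165,285)}.items():
    c=read_camera(n)["color"][y0:y1,x0:x1]
    f=min(800/(x1-x0),600/(y1-y0)); f=int(f*10)/10; print(n,f)
    cv2.imwrite(f"pics/{n}1.png",cv2.resize(c,None,fx=f,fy=f,interpolation=cv2.INTER_CUBIC))
E
```

```text
scene 3.4
side 4.7
```

View pics/scene1.png

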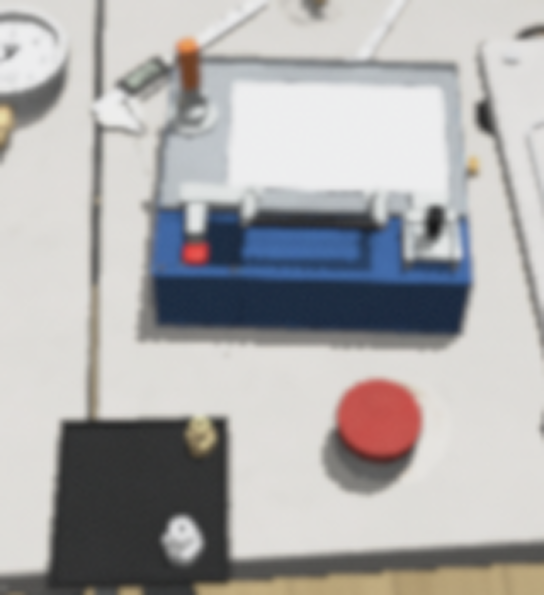

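Run:
```python
from h import *
c=read_camera("scene")
P=lambda a,b:(240+a/3.4,160+b/3.4)
w=lambda n,a,b,z:print(n,np.round(onz(c,P(a,b),z),4))
w("FL",152,272,.07);w("FR",468,275,.07);w("bl",157,326,0);w("br",461,331,0)
w("RL",200,60,.078);w("RR",458,65,.078)
w("knobtop",436,209,.118)
w("handL",248,200,.108);w("handR",382,200,.108)
w("tab",195,250,.067);w("brass",202,425,.035);w("brassfoot",200,447,.01);w("steel",185,525,.035);w("steelfoot",182,552,.01)
w("m",62,420,.008);w("m",228,418,.008);w("m",232,582,.008);w("m",50,585,.008)
w("pot",378,412,.043);w("levtop",187,43,.14)
fl=onz(c,P(152,272),.07)[:2];fr=onz(c,P(468,275),.07)[:2]
y=fl-fr;print(np.linalg.norm(y));y/=np.linalg.norm(y);x=np.array([y[1],-y[0]])
o=(fl+fr)/2+.105*x;print("origin",o,"yaw",np.degrees(np.arctan2(x[1],x[0])))
# lever via side
s=read_camera("side");print(tri(c,P(187,43),s,(365.5,173)))
```

```text
FL [0.5722 0.2045 0.07  ]
FR [0.4458 0.0185 0.07  ]
bl [0.5717 0.2049 0.    ]
br [0.4422 0.0176 0.    ]
RL [0.7224 0.0699 0.078 ]
RR [ 0.6041 -0.0995  0.078 ]
knobtop [0.4787 0.0275 0.118 ]
handL [0.5639 0.1281 0.108 ]
handR [0.5115 0.0489 0.108 ]
tab [0.5734 0.1679 0.067 ]
brass [0.4668 0.2298 0.035 ]
brassfoot [0.4651 0.2333 0.01  ]
steel [0.4121 0.2771 0.035 ]
steelfoot [0.4076 0.2833 0.01  ]
m [0.5376 0.3026 0.008 ]
m [0.4741 0.2044 0.008 ]
m [0.3731 0.2664 0.008 ]
m [0.437  0.3654 0.008 ]
pot [0.405  0.1269 0.043 ]
levtop [0.6921 0.0983 0.14  ]
0.22491999966691367
origin [0.59586319 0.05250829] yaw -34.192638861058576
(array([0.67749956, 0.10720809, 0.15864132]), np.float64(0.001662778548266748))
```

View pics/side1.png

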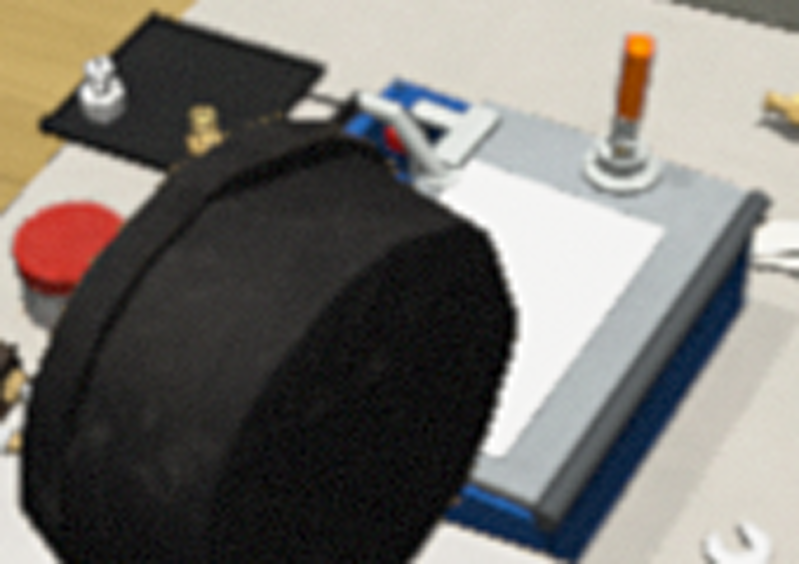

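>>> jog_arm --deltas '[0, 0, -0.15, 0, 0, 0, 1, 0, 0, -0.15, 0, 0, 0, 1, 0, 0, -0.15, 0, 0, 0, 1, 0.248, -0.271, -0.15, 0, 0, -17, 1, 0.248, -0.271, -0.15, 0, 0, -17, 1, 0.248, -0.271, -0.15, 0, 0, -17, 1, 0.248, -0.271, -0.15, 0, 0, -17, 1, 0.248, -0.271, -0.15, 0, 0, -17, 1]'

```text
time: 1.1
tool_pos: [0.3373, -0.3925, 0.3983]
tcp_rot: [2.966, 1.036, 0.001]
wrist_force: [1.0, 0.4, 0.0]
width: 1.0
grip_force: 0.0
```

```bash
python3 -c "
from h import *
p=R.from_euler('z',56,degrees=True)*R.from_euler('x',180,degrees=True)
print(plan([.51,.06,.39],p.as_rotvec()))"
```

```text
(array([ 0.4168, -0.2466,  0.0083]), array([ 2.63875920e-02, -1.03957140e-02, -1.75004416e+01]))
```

>>> jog_arm --deltas '[0.41, -0.24, 0, 0, 0, -17, 1, 0.41, -0.24, 0, 0, 0, -17, 1, 0.41, -0.24, 0, 0, 0, -17, 1, 0.41, -0.24, 0, 0, 0, -17, 1, 0.41, -0.24, 0, 0, 0, -17, 1, 0.41, -0.24, 0, 0, 0, -17, 1, 0.41, -0.24, 0, 0, 0, -17, 1, 0.41, -0.24, 0, 0, 0, -17, 1]'

```text
time: 1.9
tool_pos: [0.4814, -0.0192, 0.3987]
tcp_rot: [2.779, 1.463, 0.001]
wrist_force: [0.1, -1.5, 0.1]
width: 0.999
grip_force: 0.0
```

```bash
python3 -c "
from h import *
p=R.from_euler('z',56,degrees=True)*R.from_euler('x',180,degrees=True)
c=read_camera('wrist');cv2.imwrite('pics/w1.png',c['color']);print(c['origin'],c['attitude'])
print(readout.read_state()['tool_pos'],plan([.51,.06,.39],p.as_rotvec()))"
```

```text
[0.52964265 0.05068774 0.52474005] [ 2.69496518 -0.83571207 -0.13831054]
[ 0.48339806 -0.01216193  0.39828539] (array([ 0.0746, -0.0185,  0.0088]), array([-0.1083037 , -0.40261408, -0.13910442]))
```

View pics/w1.png

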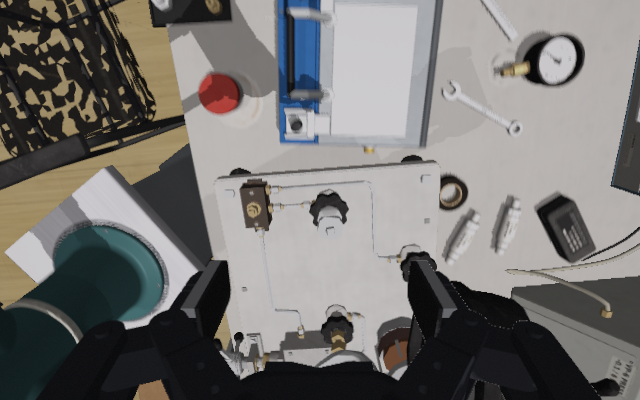

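>>> jog_arm --deltas '[0.1, -0.01, 0, 0, 0, 0, 1, 0.1, -0.01, 0, 0, 0, 0, 1, 0.1, -0.01, 0, 0, 0, 0, 1, 0.1, -0.01, 0, 0, 0, 0, 1, 0.1, -0.01, 0, 0, 0, 0, 1]'

```text
time: 2.45
tool_pos: [0.5292, 0.066, 0.3982]
tcp_rot: [2.78, 1.463, -0.001]
wrist_force: [0.3, -0.5, 0.0]
width: 1.004
grip_force: 0.0
```

```bash
python3 -c "
from h import *
c=read_camera('wrist');cv2.imwrite('pics/w2.png',c['color'])
import pickle;pickle.dump(c,open('w2.pkl','wb'))
print(readout.read_state()['tool_pos'],readout.read_state()['q'])"
```

```text
[0.52913403 0.06563654 0.3984029 ] [ 7.69845034e-02 -6.36606689e-02  1.69146822e+00 -4.62685234e-04
  1.51382516e+00  6.79865112e-01]
```

View pics/w2.png

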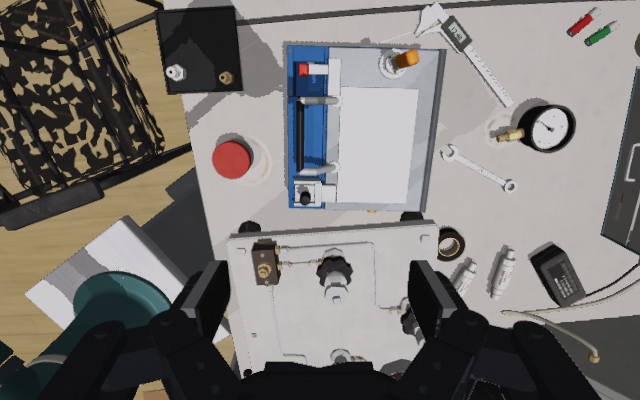

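Run:
```python
from h import *
import pickle;c=pickle.load(open('w2.pkl','rb'))
im=c["color"];hsv=cv2.cvtColor(im,cv2.COLOR_BGR2HSV)
# blue chamber front corners
m=((hsv[...,0]>100)&(hsv[...,0]<125)&(hsv[...,1]>120)&(hsv[...,2]>60)).astype(np.uint8); m[:,400:]=0;m[:,:270]=0;m[220:]=0
ys,xs=np.nonzero(m);r=[]
for y in range(52,205,4):
    q=xs[ys==y]
    if len(q):r.append((q.min(),y))
print("edge",r[::6],ys.min(),ys.max())
w=lambda n,p,z:print(n,p,np.round(onz(c,p,z),4))
w("FL",(288.5,45.5),.07);w("FR",(288.5,209),.07);w("knob",(305,198),.118);w("bar",(299,134),.108);w("tab",(303,70),.067)
mo=((hsv[...,0]>8)&(hsv[...,0]<22)&(hsv[...,1]>180)&(hsv[...,2]>150)).astype(np.uint8);mo[90:]=0;mo[:,:370]=0;mo[:,440:]=0
y,x=np.nonzero(mo);print("orange",x.min(),x.max(),y.min(),y.max(),x.mean(),y.mean())
w("steel",(175,73),.03);w("brass",(226,77),.03)
cv2.imwrite("pics/w2c.png",np.hstack([cv2.resize(im[40:215,280:340],None,fx=3.4,fy=3.4,interpolation=2),cv2.resize(im[30:117,370:455],None,fx=6.8,fy=6.8,interpolation=2)[:595]]))
```

```text
edge [(np.int64(287), 52), (np.int64(288), 76), (np.int64(288), 100), (np.int64(288), 124), (np.int64(288), 148), (np.int64(288), 172), (np.int64(289), 196)] 45 207
FL (288.5, 45.5) [0.5765 0.2041 0.07  ]
FR (288.5, 209) [0.4404 0.0178 0.07  ]
knob (305, 198) [0.483  0.0305 0.118 ]
bar (299, 134) [0.5253 0.1047 0.108 ]
tab (303, 70) [0.5747 0.1686 0.067 ]
orange 406 417 50 64 411.83838383838383 56.45454545454545
steel (175, 73) [0.4167 0.2764 0.03  ]
brass (226, 77) [0.4754 0.2283 0.03  ]Traceback (most recent call last):
  File "<stdin>", line 16, in <module>
    return _nx.concatenate(arrs, 1, dtype=dtype, casting=casting)
           ~~~~~~~~~~~~~~~^^^^^^^^^^^^^^^^^^^^^^^^^^^^^^^^^^^^^^^
ValueError: all the input array dimensions except for the concatenation axis must match exactly, but along dimension 0, the array at index 0 has size 595 and the array at index 1 has size 592
```

>>> jog_arm --deltas '[-0.0575, -0.018, 0.1, 0, 0, 1.5, -0.1, -0.0575, -0.018, 0.19, 0, 0, 1.5, -0.1, -0.0575, -0.018, 0.19, 0, 0, 1.5, -0.1, -0.0575, -0.018, 0.19, 0, 0, 1.5, -0.1, -0.0575, -0.018, 0.19, 0, 0, 1.5, -0.1, -0.0575, -0.018, 0.19, 0, 0, 1.5, -0.1]'

```text
time: 3.1
tool_pos: [0.4816, 0.0286, 0.2085]
tcp_rot: [-2.8, -1.424, 0.001]
wrist_force: [-0.2, -0.5, 1.3]
width: 0.453
grip_force: 0.0
```

Run:
```python
from h import *
c=read_camera('wrist');cv2.imwrite('pics/w3.png',c['color'])
s=readout.read_state();print(s['tool_pos'],s['width'],R.from_rotvec(s['tcp_rot']).as_matrix()[:,0])
print(plan([.4815,.0285,.108]), proj(c,[[.4815,.0285,.118],s['tool_pos']]))
```

```text
[0.48412768 0.0289906  0.2111547 ] 0.44654416995649693 [0.58859917 0.80842055 0.00268854]
(array([-0.0022, -0.0022,  0.1031]), None) [[318.11153716 211.36332854]
 [321.69872983 282.05204509]]
```

View pics/w3.png

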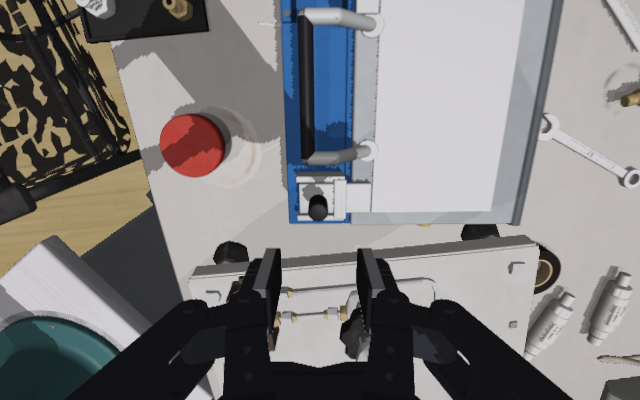

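>>> jog_arm --deltas '[-0.001, -0.001, 0.05, 0, 0, 0, -0.1, -0.001, -0.001, 0.085, 0, 0, 0, -0.1, -0.001, -0.001, 0.1, 0, 0, 0, -0.1, -0.001, -0.001, 0.101, 0, 0, 0, -0.1, -0.001, -0.001, 0.101, 0, 0, 0, -1, -0.001, -0.001, 0.101, 0, 0, 0, -1, -0.001, -0.001, 0.101, 0, 0, 0, -1, -0.001, -0.001, 0.101, 0, 0, 0, -1]' --squeeze 30

```text
time: 3.95
tool_pos: [0.4824, 0.0309, 0.111]
tcp_rot: [-2.798, -1.425, -0.006]
wrist_force: [-5.3, 5.5, 7.1]
width: 0.164
grip_force: 29.4
```

Run:
```python
from h import *
s=readout.read_state();print(s['tool_pos'],s['width'],s['grip_force'],s['wrist_force'])
```

```text
[0.48236887 0.03094314 0.11104652] 0.1642580550455215 29.420253038406372 [-5.33921707  5.50641089  7.10197868]
```

>>> jog_arm --deltas '[0, -0.006, 0, 0, 0, 0, -1, 0, -0.012, 0, 0, 0, 0, -1, 0, -0.018, 0, 0, 0, 0, -1, 0, -0.024, 0, 0, 0, 0, -1, 0, -0.026, 0, 0, 0, 0, -1, 0, -0.026, 0, 0, 0, 0, -1, 0, -0.026, 0, 0, 0, 0, -1]'

```text
time: 4.65
tool_pos: [0.4629, 0.0449, 0.111]
tcp_rot: [2.796, 1.426, 0.01]
wrist_force: [-0.9, -0.3, 8.2]
width: 0.162
grip_force: 30.3
```

>>> jog_arm --deltas '[0, 0, 0, 0, 0, 0, 0, 0, 0, 0, 0, 0, 0, 0, 0, 0, 0, 0, 0, 0, 0, 0, 0, -0.05, 0, 0, 0, 0, 0, 0, -0.1, 0, 0, 0, 0, 0, 0, -0.1, 0, 0, 0, 0, 0, 0, -0.1, 0, 0, 0, 0]'

```text
time: 5.35
tool_pos: [0.4609, 0.0447, 0.209]
tcp_rot: [2.797, 1.426, 0.005]
wrist_force: [-1.1, 0.6, -1.2]
width: 0.501
grip_force: 0.0
```

Run:
```python
from h import *
import pickle
c=read_camera('wrist');cv2.imwrite('pics/w4.png',c['color']);pickle.dump(c,open('w4.pkl','wb'))
s=readout.read_state();print(s['tool_pos'],s['width'],R.from_rotvec(s['tcp_rot']).as_matrix()[:,0])
```

```text
[0.45952941 0.04465199 0.20711802] 0.4985561169975622 [5.87329539e-01 8.09347893e-01 3.56302478e-05]
```

View pics/w4.png

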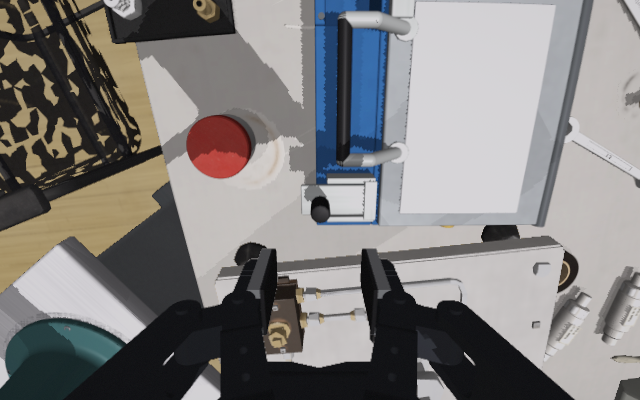

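Run:
```python
from h import *
import pickle
c=pickle.load(open('w4.pkl','rb'))
im=c['color'];m=((im.max(2)<60)).astype(np.uint8);m[:,:330]=0;m[:,360:]=0;m[200:]=0
n,l,st,ce=cv2.connectedComponentsWithStats(m);i=1+st[1:,4].argmax();print(st[i],ce[i])
x,y,w,h,_=st[i]
a=onz(c,(x+w/2,y),.11);b=onz(c,(x+w/2,y+h),.11);print(a,b,np.linalg.norm(a-b),np.degrees(np.arctan2(*(a-b)[[1,0]])))
mid=onz(c,ce[i],.11);print(mid,plan([mid[0],mid[1],.108]))
```

```text
[ 336   19   16  143 1712] [343.23831776  88.4375    ]
[0.55016327 0.13889687 0.11      ] [0.4971418 0.0619955 0.11     ] 0.0934082293329882 55.4147614900078
[0.52556151 0.10419556 0.11      ] (array([0.087 , 0.0185, 0.0991]), None)
```

>>> jog_arm --deltas '[0.045, 0.0095, 0, 0, 0, 0, -0.1, 0.087, 0.0185, 0, 0, 0, 0, -0.1, 0.087, 0.0185, 0.02, 0, 0, 0, -0.1, 0.087, 0.0185, 0.06, 0, 0, 0, -0.1, 0.087, 0.0185, 0.09, 0, 0, 0, -0.1, 0.087, 0.0185, 0.1, 0, 0, 0, -0.1, 0.087, 0.0185, 0.1, 0, 0, 0, -0.1, 0.087, 0.0185, 0.1, 0, 0, 0, -1]' --squeeze 40

```text
time: 6.2
tool_pos: [0.526, 0.1042, 0.1075]
tcp_rot: [-2.799, -1.427, 0.0]
wrist_force: [-0.2, 0.8, 0.4]
width: 0.293
grip_force: 0.0
```

>>> jog_arm --deltas '[0, 0, 0, 0, 0, 0, -1, 0, 0, 0, 0, 0, 0, -1, 0, 0, 0, 0, 0, 0, -1, 0, 0, 0, 0, 0, 0, -1]'

```text
time: 6.6
tool_pos: [0.5265, 0.1048, 0.109]
tcp_rot: [-2.799, -1.427, -0.003]
wrist_force: [-3.9, 3.4, 6.6]
width: 0.098
grip_force: 39.4
```

Run:
```python
from h import *
s=readout.read_state();print(s['tool_pos'],s['width'],s['grip_force'],s['wrist_force'],R.from_rotvec(s['tcp_rot']).as_matrix())
h=np.array([.184]);a0=np.arctan2(38,180)
for t in [0,.08,.16,.2,.3,.5,.7,.9,1.1,1.3,1.5]:
    print(t,np.round([.18*np.cos(0)-.18398*np.cos(a0+t)*1, .18398*np.sin(a0+t)-.038],4))
```

```text
[0.52647945 0.10482572 0.10898515] 0.09754048690221977 39.3651008605957 [-3.92432176  3.39646954  6.55639457] [[ 5.87429199e-01  8.09273337e-01  1.89783119e-03]
 [ 8.09273019e-01 -5.87431617e-01  1.12958303e-03]
 [ 2.02898747e-03  8.72313523e-04 -9.99997561e-01]]
0 [-0.  0.]
0.08 [0.0036 0.0143]
0.16 [0.0083 0.0282]
0.2 [0.0111 0.035 ]
0.3 [0.0193 0.0515]
0.5 [0.0402 0.0817]
0.7 [0.0668 0.107 ]
0.9 [0.0979 0.1266]
1.1 [0.1322 0.1397]
1.3 [0.1685 0.1456]
1.5 [0.2052 0.1442]
```

>>> jog_arm --deltas '[0, 0.001, -0.007, 0, 0, 0, -1, 0, 0.0035, -0.014, 0, 0, 0, -1, 0, 0.006, -0.02, 0, 0, 0, -1, 0, 0.0076, -0.026, 0, 0, 0, -1, 0, 0.0078, -0.028, 0, 0, 0, -1, 0, 0.0078, -0.028, 0, 0, 0, -1, 0, 0.0078, -0.028, 0, 0, 0, -1]'

```text
time: 7.3
tool_pos: [0.5324, 0.1004, 0.1355]
tcp_rot: [-2.798, -1.426, -0.002]
wrist_force: [0.7, 5.0, -2.8]
width: 0.099
grip_force: 39.2
```

>>> jog_arm --deltas '[0, 0, 0, 0, 0, 0, -0.2, 0, 0, 0, 0, 0, 0, -0.2, 0, 0, 0, 0, 0, 0, -0.2, 0, 0, -0.04, 0, 0, 0, -0.2, 0.02, 0, -0.08, 0, 0, 0, -1, 0.04, 0, -0.08, 0, 0, 0, -1, 0.04, 0, -0.08, 0, 0, 0, -1, 0.04, 0, -0.08, 0, 0, 0, -1]'

```text
time: 8.1
tool_pos: [0.5552, 0.1317, 0.2149]
tcp_rot: [2.798, 1.428, -0.002]
wrist_force: [-0.3, -0.3, -0.0]
width: 0.001
grip_force: 0.0
```

Run:
```python
from h import *
import pickle
c=read_camera('wrist');cv2.imwrite('pics/w5.png',c['color']);pickle.dump(c,open('w5.pkl','wb'))
s=readout.read_state();print(s['tool_pos'],s['width'])
hsv=cv2.cvtColor(c['color'],cv2.COLOR_BGR2HSV)
m=(((hsv[...,0]<6)|(hsv[...,0]>174))&(hsv[...,1]>150)&(hsv[...,2]>90)).astype(np.uint8)
n,l,st,ce=cv2.connectedComponentsWithStats(m)
for i in range(1,n):
    if st[i,4]>40: print(st[i],ce[i],onz(c,ce[i],.096),onz(c,ce[i],.043))
```

```text
[0.55459401 0.13138054 0.214279  ] -0.001032841260315952
[303 136  20  20 355] [312.45352113 145.5915493 ] [0.57716359 0.1695011  0.096     ] [0.57104138 0.16280628 0.043     ]
[ 183  237   54   47 1969] [209.17521585 260.17673946] [0.44271978 0.14142244 0.096     ] [0.40749905 0.12865038 0.043     ]
```

View pics/w5.png

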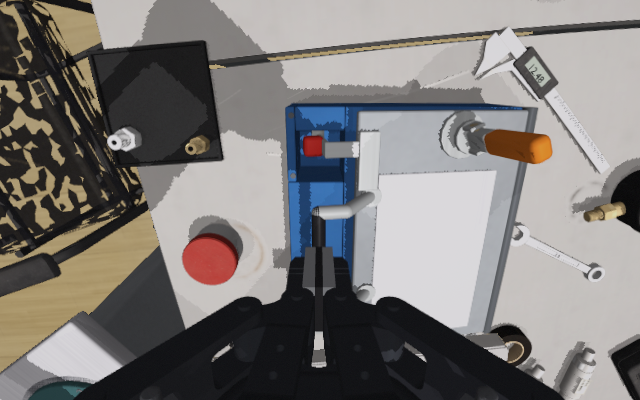

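>>> jog_arm --deltas '[0.04, -0.004, 0, 0, 0, 0, -1, 0.077, -0.004, 0, 0, 0, 0, -1, 0.077, -0.004, 0.03, 0, 0, 0, -1, 0.077, -0.004, 0.07, 0, 0, 0, -1, 0.077, -0.004, 0.105, 0, 0, 0, -1, 0.077, -0.004, 0.117, 0, 0, 0, -1, 0.077, -0.004, 0.117, 0, 0, 0, -1, 0.077, -0.004, 0.117, 0, 0, 0, -1]'

```text
time: 8.95
tool_pos: [0.5982, 0.1965, 0.0992]
tcp_rot: [2.799, 1.426, 0.001]
wrist_force: [-0.1, 0.1, -0.3]
width: -0.001
grip_force: 0.0
```

>>> jog_arm --deltas '[-0.01, 0, 0, 0, 0, 0, -1, -0.014, 0, 0, 0, 0, 0, -1, -0.018, 0, 0, 0, 0, 0, -1, -0.022, 0, 0, 0, 0, 0, -1, -0.026, 0, 0, 0, 0, 0, -1, -0.03, 0, 0, 0, 0, 0, -1, -0.03, 0, 0, 0, 0, 0, -1, -0.03, 0, 0, 0, 0, 0, -1]'

```text
time: 9.75
tool_pos: [0.5795, 0.1722, 0.098]
tcp_rot: [-2.799, -1.427, 0.002]
wrist_force: [0.3, 0.5, -0.6]
width: -0.002
grip_force: 0.1
```

>>> jog_arm --deltas '[0.01, 0, 0, 0, 0, 0, -1, 0.02, 0, 0, 0, 0, 0, -1, 0.02, 0, -0.05, 0, 0, 0, -1, 0.0, 0, -0.1, 0, 0, 0, -1, -0.03, 0, -0.117, 0, 0, 0, -1, -0.047, 0, -0.117, 0, 0, 0, -0.1, -0.047, 0, -0.117, 0, 0, 0, -0.1, -0.047, 0, -0.117, 0, 0, 0, -0.1]'

```text
time: 10.55
tool_pos: [0.5517, 0.1346, 0.2136]
tcp_rot: [-2.798, -1.426, 0.003]
wrist_force: [-0.3, -0.2, -0.6]
width: 0.449
grip_force: 0.0
```

Run:
```python
from h import *
import pickle
c=read_camera('wrist');pickle.dump(c,open('w6.pkl','wb'));cv2.imwrite('pics/w6.png',c['color'])
s=readout.read_state();print(s['tool_pos'],s['width'])
hsv=cv2.cvtColor(c['color'],cv2.COLOR_BGR2HSV)
m=(((hsv[...,0]<6)|(hsv[...,0]>174))&(hsv[...,1]>150)&(hsv[...,2]>90)).astype(np.uint8)
n,l,st,ce=cv2.connectedComponentsWithStats(m)
for i in range(1,n):
    if st[i,4]>40: print(st[i],ce[i],onz(c,ce[i],.096),onz(c,ce[i],.043))
```

```text
[0.55176996 0.13475447 0.21331224] 0.45433535468253206
[309 153  20  20 347] [318.43227666 162.38616715] [0.56969998 0.15916645 0.096     ] [0.56262429 0.14960577 0.043     ]
[ 187  238   54   47 1980] [213.26767677 261.03383838] [0.44228759 0.14203725 0.096     ] [0.40748471 0.12874896 0.043     ]
```

>>> jog_arm --deltas '[0.045, 0, 0, 0, 0, 0, -1, 0.062, 0, 0.0, 0, 0, 0, -1, 0.062, 0, 0.04, 0, 0, 0, -1, 0.062, 0, 0.08, 0, 0, 0, -1, 0.062, 0, 0.11, 0, 0, 0, -1, 0.062, 0, 0.117, 0, 0, 0, -1, 0.062, 0, 0.117, 0, 0, 0, -1, 0.055, 0, 0.117, 0, 0, 0, -1]'

```text
time: 11.4
tool_pos: [0.5862, 0.1798, 0.0996]
tcp_rot: [2.798, 1.428, 0.004]
wrist_force: [-0.1, -0.9, 0.6]
width: -0.001
grip_force: 0.0
```

>>> jog_arm --deltas '[-0.006, 0, 0, 0, 0, 0, -1, -0.01, 0, 0, 0, 0, 0, -1, -0.013, 0, 0, 0, 0, 0, -1, -0.013, 0, 0, 0, 0, 0, -1, -0.013, 0, 0, 0, 0, 0, -1, 0.005, 0, 0, 0, 0, 0, -1, 0.005, 0, -0.05, 0, 0, 0, -1, -0.03, 0, -0.1, 0, 0, 0, -0.1]'

```text
time: 12.2
tool_pos: [0.5714, 0.1613, 0.1889]
tcp_rot: [-2.796, -1.43, 0.003]
wrist_force: [1.1, 0.4, 1.1]
width: 0.158
grip_force: 0.0
```

>>> jog_arm --deltas '[-0.025, 0, -0.017, 0, 0, 0, -0.1, -0.025, 0, -0.017, 0, 0, 0, -0.1, -0.025, 0, -0.017, 0, 0, 0, -0.1]'

```text
time: 12.5
tool_pos: [0.556, 0.1393, 0.2064]
tcp_rot: [-2.799, -1.426, -0.001]
wrist_force: [0.2, 0.2, -0.8]
width: 0.453
grip_force: 0.0
```

Run:
```python
from h import *
import pickle
c=read_camera('wrist');pickle.dump(c,open('w6.pkl','wb'));cv2.imwrite('pics/w6.png',c['color'])
s=readout.read_state();print(s['tool_pos'],s['width'],plan([.5324,.1004,.1355]))
hsv=cv2.cvtColor(c['color'],cv2.COLOR_BGR2HSV)
m=(((hsv[...,0]<6)|(hsv[...,0]>174))&(hsv[...,1]>150)&(hsv[...,2]>90)).astype(np.uint8)
n,l,st,ce=cv2.connectedComponentsWithStats(m)
for i in range(1,n):
    if st[i,4]>40: print(st[i],ce[i],onz(c,ce[i],.096),onz(c,ce[i],.043))
```

```text
[0.55561888 0.13953116 0.20535525] 0.4513521952809956 (array([-0.0453,  0.0043,  0.0699]), None)
[308 168  20  21 358] [317.41620112 178.22346369] [0.56723507 0.15557984 0.096     ] [0.55851564 0.14387079 0.043     ]
[ 184  247   55   47 2012] [210.85536779 270.19284294] [0.44390383 0.14325734 0.096     ] [0.40754574 0.1287868  0.043     ]
```

>>> jog_arm --deltas '[-0.045, 0.004, 0, 0, 0, 0, -0.1, -0.045, 0.004, 0, 0, 0, 0, -0.1, -0.045, 0.004, 0.03, 0, 0, 0, -0.1, -0.045, 0.004, 0.06, 0, 0, 0, -0.1, -0.045, 0.004, 0.07, 0, 0, 0, -0.1, -0.045, 0.004, 0.07, 0, 0, 0, -0.1, -0.045, 0.004, 0.07, 0, 0, 0, -1, -0.045, 0.004, 0.07, 0, 0, 0, -1]'

```text
time: 13.35
tool_pos: [0.5339, 0.1013, 0.1377]
tcp_rot: [-2.799, -1.427, -0.003]
wrist_force: [-13.4, 9.8, 2.3]
width: 0.118
grip_force: 9.6
```

>>> jog_arm --deltas '[0, 0, 0, 0, 0, 0, -1, 0, 0, 0, 0, 0, 0, -1, 0, 0, 0, 0, 0, 0, -1, 0, 0, 0, 0, 0, 0, -1]'

```text
time: 13.75
tool_pos: [0.5334, 0.1016, 0.1376]
tcp_rot: [-2.798, -1.426, -0.003]
wrist_force: [-2.5, 4.6, 3.7]
width: 0.094
grip_force: 39.3
```

Run:
```python
from h import *
s=readout.read_state();print(s['tool_pos'],s['width'],s['grip_force'],s['wrist_force'])
a0=np.arctan2(38,180);t0=.15;f=lambda t:np.array([-.18398*np.cos(a0+t),-.18398*np.sin(a0+t)])
for t in np.arange(.25,1.51,.1): print(round(t,2),np.round(f(t)-f(t0),4))
```

```text
[0.53341532 0.10160874 0.13757356] 0.09380001489876251 39.28162336349487 [-2.51589582  4.60176729  3.71793673]
0.25 [ 0.0073 -0.0169]
0.35 [ 0.0162 -0.0329]
0.45 [ 0.0268 -0.048 ]
0.55 [ 0.0387 -0.062 ]
0.65 [ 0.052  -0.0747]
0.75 [ 0.0665 -0.086 ]
0.85 [ 0.0821 -0.0958]
0.95 [ 0.0985 -0.1041]
1.05 [ 0.1157 -0.1106]
1.15 [ 0.1335 -0.1154]
1.25 [ 0.1516 -0.1183]
1.35 [ 0.17   -0.1195]
1.45 [ 0.1883 -0.1188]
```

>>> jog_arm --deltas '[0, 0.0073, -0.0169, 0, 0, 0, -1, 0, 0.0162, -0.0329, 0, 0, 0, -1, 0, 0.0268, -0.048, 0, 0, 0, -1, 0, 0.0387, -0.062, 0, 0, 0, -1, 0, 0.052, -0.0747, 0, 0, 0, -1, 0, 0.0665, -0.086, 0, 0, 0, -1, 0, 0.0665, -0.086, 0, 0, 0, -1]'

```text
time: 14.45
tool_pos: [0.5872, 0.0632, 0.2262]
tcp_rot: [-2.796, -1.425, -0.004]
wrist_force: [-8.5, 6.7, 14.9]
width: 0.098
grip_force: 40.4
```

Run:
```python
from h import *
s=readout.read_state();print(s['tool_pos'],s['width'],s['grip_force'],s['wrist_force'],plan([.5334,.1016,.1376]))
```

```text
[0.58716321 0.06317876 0.22619832] 0.09774524890740043 40.44843256473541 [-8.47792412  6.68180866 14.92158551] (array([-0.0008, -0.0659,  0.0887]), None)
```

>>> jog_arm --deltas '[0, 0.0156, -0.0098, 0, 0, 0, -1, 0, 0.032, -0.0181, 0, 0, 0, -1, 0, 0.0492, -0.0246, 0, 0, 0, -1, 0, 0.067, -0.0294, 0, 0, 0, -1, 0, 0.0851, -0.0323, 0, 0, 0, -1, 0, 0.1035, -0.0335, 0, 0, 0, -1, 0, 0.1218, -0.0328, 0, 0, 0, -1, 0, 0.1218, -0.0328, 0, 0, 0, -1]'

```text
time: 15.25
tool_pos: [0.6893, -0.0104, 0.2587]
tcp_rot: [2.796, 1.424, 0.013]
wrist_force: [4.3, 2.5, 5.1]
width: 0.099
grip_force: 40.9
```

>>> jog_arm --deltas '[0, 0.009, 0.0018, 0, 0, 0, -1, 0, 0.009, 0.0018, 0, 0, 0, -1, 0, 0.009, 0.0018, 0, 0, 0, -1]'

```text
time: 15.55
tool_pos: [0.6957, -0.0151, 0.2573]
tcp_rot: [2.795, 1.425, 0.013]
wrist_force: [3.1, 1.8, 6.9]
width: 0.098
grip_force: 41.3
```

Run:
```python
from h import *
s=readout.read_state();print(s['tool_pos'],s['width'],s['grip_force'],s['wrist_force'],plan([.5334,.1016,.1376]))
```

```text
[ 0.69572045 -0.01509692  0.25734656] 0.09772811277616396 41.33993625640869 [3.09767359 1.80615564 6.90515345] (array([-0.0015, -0.2008,  0.1182]), None)
```

>>> jog_arm --deltas '[0, 0, 0, 0, 0, 0, 0, 0, 0, 0, 0, 0, 0, 0, 0, 0, 0, 0, 0, 0, 0, 0, 0, -0.04, 0, 0, 0, 0, 0, 0, -0.08, 0, 0, 0, 0, 0, 0, -0.08, 0, 0, 0, 0]'

```text
time: 16.15
tool_pos: [0.6953, -0.0156, 0.3409]
tcp_rot: [2.793, 1.424, 0.015]
wrist_force: [0.3, -0.2, 1.8]
width: 0.496
grip_force: 0.0
```

>>> jog_arm --deltas '[0.008, -0.3715, 0.04, 0, 0, 0, 0, 0.008, -0.3715, 0.04, 0, 0, 0, 0, 0.008, -0.3715, 0.04, 0, 0, 0, 0, 0.008, -0.3715, 0.04, 0, 0, 0, 0, 0.008, -0.3715, 0.04, 0, 0, 0, 0, 0.008, -0.3715, 0.04, 0, 0, 0, 0, 0.008, -0.3715, 0.04, 0, 0, 0, 0, 0.008, -0.3715, 0.04, 0, 0, 0, 0]'

```text
time: 16.95
tool_pos: [0.3931, 0.2105, 0.292]
tcp_rot: [-2.797, -1.429, 0.003]
wrist_force: [0.5, -0.2, -0.2]
width: 0.501
grip_force: 0.0
```

Run:
```python
from h import *
import pickle
read_camera('wrist')
c=read_camera('wrist');pickle.dump(c,open('w7.pkl','wb'));cv2.imwrite('pics/w7.png',c['color'])
s=readout.read_state();print(s['tool_pos'],s['width'],s['q'])
```

```text
[0.39377851 0.2105204  0.29223699] 0.49984042249609306 [ 4.34822132e-01 -2.06035606e-01  2.00608866e+00  4.70499937e-04
  1.34306703e+00  1.05871287e+00]
```

View pics/w7.png

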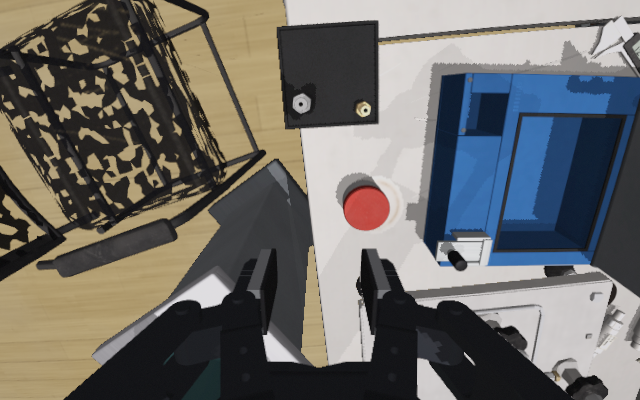

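Run:
```python
from h import *
import pickle
c=pickle.load(open('w7.pkl','rb'));g=c['color'].max(2)
for n,(x0,x1,y0,y1) in dict(steel=(286,322,84,122),brass=(348,377,92,123)).items():
    m=(g[y0:y1,x0:x1]>85).astype(np.uint8);k,l,st,ce=cv2.connectedComponentsWithStats(m);i=1+st[1:,4].argmax();p=ce[i]+[x0,y0]
    print(n,st[i],p,onz(c,p,.017),onz(c,p,.035),plan(np.r_[onz(c,p,.025)[:2],.027]))
t=np.hstack([cv2.resize(c['color'][80:125,282:322],None,fx=9,fy=9,interpolation=2),cv2.resize(c['color'][80:125,340:380],None,fx=9,fy=9,interpolation=2)]);cv2.imwrite('pics/w7c.png',t)
```

```text
steel [  7   9  18  21 280] [301.33571429 103.01785714] [0.41444445 0.28034188 0.017     ] [0.41568477 0.28033508 0.035     ] (array([ 0.0694, -0.0233,  0.2652]), None)
brass [  8   9  15  16 181] [363.01104972 108.79005525] [0.47186672 0.23060709 0.017     ] [0.47052731 0.23283465 0.035     ] (array([0.0627, 0.0509, 0.2651]), None)
```

View pics/w7c.png

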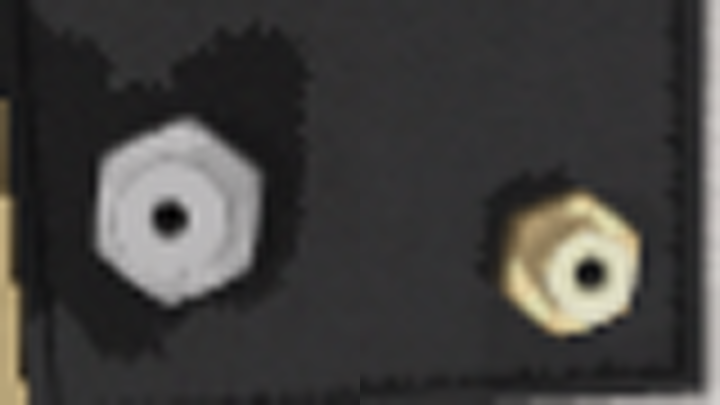

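>>> jog_arm --deltas '[0.03, 0.026, 0.03, 0, 0, 0, 0, 0.0617, 0.0518, 0.07, 0, 0, 0, 0, 0.0617, 0.0518, 0.12, 0, 0, 0, 0, 0.0617, 0.0518, 0.17, 0, 0, 0, 0, 0.0617, 0.0518, 0.215, 0, 0, 0, 0, 0.0617, 0.0518, 0.245, 0, 0, 0, 0, 0.0617, 0.0518, 0.264, 0, 0, 0, 0, 0.0617, 0.0518, 0.264, 0, 0, 0, 0]'

```text
time: 17.85
tool_pos: [0.4725, 0.2268, 0.0253]
tcp_rot: [-2.799, -1.426, 0.012]
wrist_force: [-0.7, -0.2, -0.2]
width: 0.499
grip_force: 0.0
```

Run:
```python
from h import *
s=readout.read_state();print(s['tool_pos'],s['wrist_force'],plan([.472,.230,.027]))
```

```text
[0.47247027 0.22675142 0.02530503] [-0.72116773 -0.19141192 -0.1737254 ] (array([ 0.0023, -0.0023, -0.0017]), None)
```

Close and lift.

>>> jog_arm --deltas '[0.002, -0.002, -0.001, 0, 0, 0, 0, 0.002, -0.002, -0.001, 0, 0, 0, -1, 0.002, -0.002, -0.001, 0, 0, 0, -1, 0.002, -0.002, -0.001, 0, 0, 0, -1, 0.002, -0.002, -0.001, 0, 0, 0, -1, 0.002, -0.002, -0.001, 0, 0, 0, -1]' --squeeze 40

```text
time: 18.45
tool_pos: [0.4761, 0.2325, 0.0323]
tcp_rot: [2.798, 1.427, 0.006]
wrist_force: [0.4, -0.4, 7.1]
width: 0.157
grip_force: 39.1
```

>>> jog_arm --deltas '[0, 0, -0.04, 0, 0, 0, -1, 0, 0, -0.09, 0, 0, 0, -1, 0, 0, -0.14, 0, 0, 0, -1, 0, 0, -0.17, 0, 0, 0, -1, 0, 0, -0.17, 0, 0, 0, -1, 0, 0, -0.17, 0, 0, 0, -1]'

```text
time: 19.05
tool_pos: [0.4747, 0.232, 0.2014]
tcp_rot: [2.798, 1.427, 0.004]
wrist_force: [-0.7, -1.1, -2.5]
width: 0.15
grip_force: 38.7
```

```bash
cat >> h.py <<'E'
O=np.array([.5932,.0490]);X=np.array([.8075,-.5899]);Y=np.array([.5899,.8075])
ch=lambda x,y,z:np.r_[O+X*x+Y*y,z]
E
python3 - <<'E'
from h import *
s=readout.read_state();print(s['tool_pos'],s['width'],s['grip_force'],plan(ch(.005,-.05,.12)),plan(ch(.005,0,.12)))
E
```

```text
[0.47466347 0.23199689 0.20144875] 0.14963021326217182 38.72741498584219 (array([-0.1287,  0.2081,  0.0814]), None) (array([-0.0787,  0.2083,  0.0816]), None)
```

>>> jog_arm --deltas '[-0.026, 0.042, 0, 0, 0, 0, -1, -0.052, 0.084, 0, 0, 0, 0, -1, -0.078, 0.126, 0, 0, 0, 0, -1, -0.104, 0.168, 0, 0, 0, 0, -1, -0.129, 0.208, 0, 0, 0, 0, -1, -0.129, 0.208, 0.03, 0, 0, 0, -1, -0.129, 0.208, 0.07, 0, 0, 0, -1, -0.129, 0.208, 0.07, 0, 0, 0, -1]'

```text
time: 19.85
tool_pos: [0.56, 0.0048, 0.1219]
tcp_rot: [-2.792, -1.422, 0.022]
wrist_force: [-1.8, 0.1, -1.1]
width: 0.155
grip_force: 38.9
```

>>> jog_arm --deltas '[0, 0, 0.04, 0, 0, 0, -1, 0, 0, 0.08, 0, 0, 0, -1, 0, 0, 0.093, 0, 0, 0, -1, 0, 0, 0.093, 0, 0, 0, -1, 0, 0, 0.093, 0, 0, 0, -1]'

```text
time: 20.35
tool_pos: [0.567, 0.0056, 0.0378]
tcp_rot: [-2.798, -1.428, 0.0]
wrist_force: [0.2, 0.3, 0.4]
width: 0.15
grip_force: 51.9
```

Run:
```python
from h import *
s=readout.read_state();p=s['tool_pos'];d=p[:2]-O;print(p,d@X,d@Y,s['width'],s['grip_force'],s['wrist_force'])
```

```text
[0.56702645 0.00559715 0.03780246] 0.004468202543067733 -0.05048757685346387 0.14958320086848031 51.93350191810168 [0.17585965 0.31547407 0.40902242]
```

>>> jog_arm --deltas '[0, 0, 0, 0, 0, 0, -0.4, 0, 0, 0, 0, 0, 0, -0.4, 0, 0, 0, 0, 0, 0, -0.4, 0, 0, -0.04, 0, 0, 0, -0.4, 0, 0, -0.09, 0, 0, 0, -0.4, 0, 0, -0.14, 0, 0, 0, -0.4, 0, 0, -0.19, 0, 0, 0, 0, 0, 0, -0.24, 0, 0, 0, 0]'

```text
time: 21.15
tool_pos: [0.5665, 0.0052, 0.2798]
tcp_rot: [2.798, 1.427, 0.001]
wrist_force: [1.4, -0.4, -0.5]
width: 0.503
grip_force: 0.0
```

>>> jog_arm --deltas '[0.064, -0.26, -0.01, 0, 0, 0, 0, 0.064, -0.26, -0.01, 0, 0, 0, 0, 0.064, -0.26, -0.01, 0, 0, 0, 0, 0.064, -0.26, -0.01, 0, 0, 0, 0, 0.064, -0.26, -0.01, 0, 0, 0, 0, 0.064, -0.26, -0.01, 0, 0, 0, 0, 0.064, -0.26, -0.01, 0, 0, 0, 0, 0.064, -0.26, -0.01, 0, 0, 0, 0]'

```text
time: 21.95
tool_pos: [0.3941, 0.2097, 0.2876]
tcp_rot: [2.797, 1.429, 0.001]
wrist_force: [-0.0, 0.4, 1.1]
width: 0.502
grip_force: 0.0
```

Run:
```python
from h import *
import pickle
read_camera('wrist')
c=read_camera('wrist');g=c['color'].max(2);cv2.imwrite('pics/w8.png',c['color'])
s=readout.read_state();print(s['tool_pos'])
q=proj(c,[[.4143,.2796,.02]])[0].astype(int);print(q)
x0,y0=q-25;m=(g[y0:y0+50,x0:x0+50]>85).astype(np.uint8);k,l,st,ce=cv2.connectedComponentsWithStats(m)
for i in range(1,k):
  if st[i,4]>60:
    p=ce[i]+[x0,y0];w=onz(c,p,.02);print(st[i],p,w,plan(np.r_[w[:2],.027]))
```

```text
[0.39468349 0.20906699 0.28734715]
[297 104]
[  0   0   9  50 334] [274.93113772 105.74850299] [0.39174408 0.29386224 0.02      ] (array([ 0.0669, -0.0524,  0.2603]), None)
[ 16  15  18  20 283] [296.61130742 103.57597173] [0.41436813 0.28049299 0.02      ] (array([ 0.0693, -0.0262,  0.2603]), None)
```

>>> jog_arm --deltas '[0.035, -0.013, 0.03, 0, 0, 0, 0, 0.069, -0.026, 0.07, 0, 0, 0, 0, 0.069, -0.026, 0.12, 0, 0, 0, 0, 0.069, -0.026, 0.17, 0, 0, 0, 0, 0.069, -0.026, 0.215, 0, 0, 0, 0, 0.069, -0.026, 0.24, 0, 0, 0, 0, 0.069, -0.026, 0.259, 0, 0, 0, 0, 0.069, -0.026, 0.259, 0, 0, 0, 0]'

```text
time: 22.85
tool_pos: [0.4127, 0.2787, 0.0253]
tcp_rot: [2.8, 1.424, -0.009]
wrist_force: [0.1, -0.5, -0.2]
width: 0.499
grip_force: 0.0
```

>>> jog_arm --deltas '[0, 0, 0, 0, 0, 0, 0, 0, 0, 0, 0, 0, 0, -1, 0, 0, 0, 0, 0, 0, -1, 0, 0, 0, 0, 0, 0, -1, 0, 0, 0, 0, 0, 0, -1, 0, 0, 0, 0, 0, 0, -1]'

```text
time: 23.45
tool_pos: [0.4149, 0.2813, 0.0298]
tcp_rot: [2.798, 1.428, 0.005]
wrist_force: [2.6, -3.0, 6.1]
width: 0.225
grip_force: 39.4
```

Run:
```python
from h import *
s=readout.read_state();p=s['tool_pos'];print(p,s['width'],s['grip_force'],s['wrist_force'])
```

```text
[0.41493329 0.28129792 0.02983736] 0.22507873103404963 39.418935055145994 [ 2.55414531 -3.04032042  6.14013014]
```

>>> jog_arm --deltas '[0, 0, -0.04, 0, 0, 0, -1, 0, 0, -0.09, 0, 0, 0, -1, 0, 0, -0.14, 0, 0, 0, -1, 0, 0, -0.17, 0, 0, 0, -1, 0, 0, -0.17, 0, 0, 0, -1, -0.014, 0.048, -0.17, 0, 0, 0, -1, -0.028, 0.095, -0.17, 0, 0, 0, -1, -0.042, 0.143, -0.17, 0, 0, 0, -1]'

```text
time: 24.25
tool_pos: [0.5042, 0.162, 0.197]
tcp_rot: [-2.797, -1.43, 0.002]
wrist_force: [-0.3, 0.0, -0.6]
width: 0.23
grip_force: 39.4
```

>>> jog_arm --deltas '[-0.014, 0.048, 0, 0, 0, 0, -1, -0.028, 0.095, 0, 0, 0, 0, -1, -0.041, 0.143, 0, 0, 0, 0, -1, -0.041, 0.143, 0.03, 0, 0, 0, -1, -0.041, 0.143, 0.07, 0, 0, 0, -1, -0.041, 0.143, 0.07, 0, 0, 0, -1]'

```text
time: 24.85
tool_pos: [0.5902, 0.045, 0.1205]
tcp_rot: [-2.794, -1.423, 0.021]
wrist_force: [-1.1, 0.6, -1.6]
width: 0.23
grip_force: 39.5
```

Run:
```python
from h import *
s=readout.read_state();p=s['tool_pos'];d=p[:2]-O;print(p,d@X,d@Y,s['width'],s['grip_force'],s['wrist_force'],plan(ch(.005,0,.0345)))
```

```text
[0.59016463 0.04498355 0.12045582] -8.175986992267348e-05 -0.005033848247437691 0.2296824437529507 39.48270886670798 [-1.08685942  0.62150412 -1.63258606] (array([0.0058, 0.0061, 0.0858]), None)
```

>>> jog_arm --deltas '[0, 0, 0.04, 0, 0, 0, -1, 0, 0, 0.08, 0, 0, 0, -1, 0, 0, 0.094, 0, 0, 0, -1, 0, 0, 0.094, 0, 0, 0, -1, 0, 0, 0.094, 0, 0, 0, -0.3, 0, 0, 0.094, 0, 0, 0, -0.3, 0, 0, 0.094, 0, 0, 0, -0.3]'

```text
time: 25.55
tool_pos: [0.5981, 0.0459, 0.0361]
tcp_rot: [2.797, 1.426, 0.006]
wrist_force: [2.8, -0.7, 2.5]
width: 0.351
grip_force: 0.0
```

>>> jog_arm --deltas '[0, 0, -0.04, 0, 0, 0, -0.3, 0, 0, -0.09, 0, 0, 0, -0.3, 0, 0, -0.14, 0, 0, 0, -0.3, 0, 0, -0.19, 0, 0, 0, -0.3, -0.05, 0, -0.24, 0, 0, 0, -0.1, -0.1, 0, -0.29, 0, 0, 0, -0.1, -0.1, 0, -0.29, 0, 0, 0, -0.1, -0.1, 0, -0.29, 0, 0, 0, -0.1]'

```text
time: 26.35
tool_pos: [0.5377, -0.0374, 0.3305]
tcp_rot: [2.796, 1.421, 0.01]
wrist_force: [0.4, 0.5, 0.8]
width: 0.452
grip_force: 0.0
```

Run:
```python
from h import *
read_camera('wrist')
c=read_camera('wrist');cv2.imwrite('pics/w9.png',c['color'])
s=readout.read_state();print(s['tool_pos'],s['width'],plan([.6957,-.0151,.2573]))
```

```text
[ 0.53729112 -0.03536959  0.32537767] 0.4503070133607079 (array([0.1095, 0.1161, 0.0684]), None)
```

View pics/w9.png

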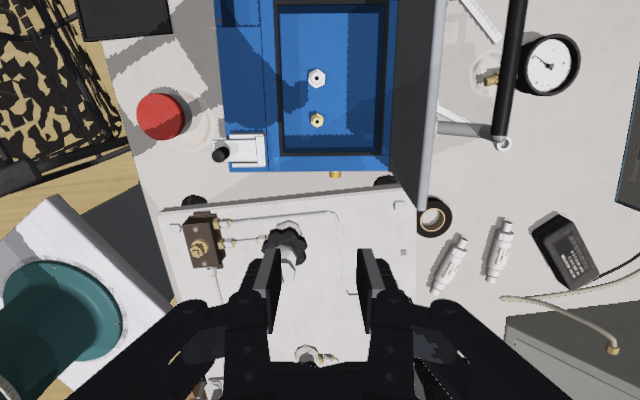

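>>> jog_arm --deltas '[0.035, 0.038, -0.02, 0, 0, 0, -0.1, 0.07, 0.076, -0.02, 0, 0, 0, -0.1, 0.1, 0.11, -0.02, 0, 0, 0, -0.1, 0.1095, 0.116, -0.02, 0, 0, 0, -0.1, 0.1095, 0.116, -0.02, 0, 0, 0, -0.1, 0.1095, 0.116, -0.02, 0, 0, 0, -0.1]'

```text
time: 27.05
tool_pos: [0.6946, -0.0139, 0.342]
tcp_rot: [-2.796, -1.428, 0.006]
wrist_force: [-0.1, -0.0, 0.4]
width: 0.452
grip_force: 0.0
```

Run:
```python
from h import *
s=readout.read_state();print(s['tool_pos'],s['width'],plan([.6957,-.0151,.2573]))
a0=np.arctan2(38,180);t0=1.5;f=lambda t:np.array([-.18398*np.cos(a0+t),-.18398*np.sin(a0+t)])
for t in np.r_[np.arange(1.4,.05,-.1),.05,0]: print(round(t,2),np.round(f(t)-f(t0),4),np.round(f(t)-f(.8),4))
```

```text
[ 0.69462441 -0.01388116  0.34202478] 0.45189916568533034 (array([-0.0002,  0.0019,  0.0847]), None)
1.4 [-0.0183 -0.0016] [ 0.105  -0.0282]
1.3 [-0.0367 -0.0014] [ 0.0866 -0.028 ]
1.2 [-0.055   0.0007] [ 0.0683 -0.0259]
1.1 [-0.073   0.0046] [ 0.0504 -0.0221]
1.0 [-0.0905  0.0102] [ 0.0329 -0.0164]
0.9 [-0.1073  0.0176] [ 0.016 -0.009]
0.8 [-0.1233  0.0266] [-0.  0.]
0.7 [-0.1384  0.0372] [-0.015   0.0106]
0.6 [-0.1523  0.0492] [-0.029   0.0226]
0.5 [-0.1649  0.0626] [-0.0416  0.036 ]
0.4 [-0.1762  0.0771] [-0.0528  0.0505]
0.3 [-0.1859  0.0927] [-0.0626  0.0661]
0.2 [-0.194   0.1092] [-0.0707  0.0826]
0.1 [-0.2005  0.1265] [-0.0772  0.0998]
0.05 [-0.2031  0.1353] [-0.0797  0.1087]
0.0 [-0.2052  0.1442] [-0.0819  0.1176]
```

>>> jog_arm --deltas '[0, 0.002, 0.03, 0, 0, 0, -0.1, 0, 0.002, 0.06, 0, 0, 0, -0.1, 0, 0.002, 0.083, 0, 0, 0, -0.1, 0, 0.002, 0.083, 0, 0, 0, -0.1, 0, 0.002, 0.083, 0, 0, 0, -1, 0, 0.002, 0.083, 0, 0, 0, -1, 0, 0.002, 0.083, 0, 0, 0, -1, 0, 0.002, 0.083, 0, 0, 0, -1]'

```text
time: 27.85
tool_pos: [0.6976, -0.0158, 0.2638]
tcp_rot: [2.798, 1.427, 0.003]
wrist_force: [-3.3, -0.4, 5.7]
width: 0.094
grip_force: 39.5
```

Run:
```python
from h import *
s=readout.read_state();print(s['tool_pos'],s['width'],s['grip_force'],s['wrist_force'])
```

```text
[ 0.69760234 -0.01584841  0.26382891] 0.09391120275687342 39.496750831604004 [-3.32860345 -0.37654016  5.7374351 ]
```

>>> jog_arm --deltas '[0, -0.0183, -0.0016, 0, 0, 0, -1, 0, -0.0367, -0.0014, 0, 0, 0, -1, 0, -0.055, 0.0007, 0, 0, 0, -1, 0, -0.073, 0.0046, 0, 0, 0, -1, 0, -0.0905, 0.0102, 0, 0, 0, -1, 0, -0.1073, 0.0176, 0, 0, 0, -1, 0, -0.1233, 0.0266, 0, 0, 0, -1, 0, -0.1233, 0.0266, 0, 0, 0, -1]'

```text
time: 28.65
tool_pos: [0.5962, 0.0574, 0.2377]
tcp_rot: [-2.798, -1.428, -0.001]
wrist_force: [-9.7, 1.6, 10.4]
width: 0.092
grip_force: 42.3
```

Run:
```python
from h import *
s=readout.read_state();print(s['tool_pos'],s['width'],s['grip_force'],s['wrist_force'],plan([.6976,-.0158,.2638]))
```

```text
[0.59624046 0.05736223 0.23766002] 0.09185325964132886 42.28820621967316 [-9.70663998  1.57388217 10.44591191] (array([ 0.0002,  0.125 , -0.0261]), None)
```

>>> jog_arm --deltas '[0, -0.015, 0.0106, 0, 0, 0, -1, 0, -0.029, 0.0226, 0, 0, 0, -1, 0, -0.0416, 0.036, 0, 0, 0, -1, 0, -0.0528, 0.0505, 0, 0, 0, -1, 0, -0.0626, 0.0661, 0, 0, 0, -1, 0, -0.0707, 0.0826, 0, 0, 0, -1, 0, -0.0772, 0.0998, 0, 0, 0, -1, 0, -0.0797, 0.1087, 0, 0, 0, -1]'

```text
time: 29.45
tool_pos: [0.5298, 0.1049, 0.1251]
tcp_rot: [-2.795, -1.425, 0.007]
wrist_force: [-10.0, 4.8, 6.8]
width: 0.094
grip_force: 45.5
```

>>> jog_arm --deltas '[0, -0.001, 0.005, 0, 0, 0, -1, 0, -0.0015, 0.01, 0, 0, 0, -1, 0, -0.0015, 0.015, 0, 0, 0, -1, 0, -0.0015, 0.018, 0, 0, 0, -1, 0, -0.0015, 0.018, 0, 0, 0, -1]'

```text
time: 29.95
tool_pos: [0.528, 0.1065, 0.1135]
tcp_rot: [-2.793, -1.423, 0.011]
wrist_force: [-29.0, 5.0, 42.2]
width: 0.09
grip_force: 50.0
```

Run:
```python
from h import *
s=readout.read_state();print(s['tool_pos'],s['width'],s['grip_force'],s['wrist_force'],plan([.5265,.1048,.109]))
```

```text
[0.52800528 0.10653887 0.11350642] 0.08967330561452624 49.956613183021545 [-29.04122446   4.99101639  42.2356524 ] (array([-0.0023, -0.0002,  0.0045]), None)
```

>>> jog_arm --deltas '[0, 0, -0.006, 0, 0, 0, -1, 0, 0, -0.006, 0, 0, 0, -0.1, 0, 0, -0.006, 0, 0, 0, -0.1, 0, 0, -0.006, 0, 0, 0, -0.1, 0, 0, -0.05, 0, 0, 0, -0.1, 0, 0, -0.1, 0, 0, 0, -0.1, -0.045, -0.0165, -0.1, 0, 0, 0, -0.1, -0.088, -0.0165, -0.1, 0, 0, 0, -0.1]'

```text
time: 30.75
tool_pos: [0.468, 0.0427, 0.2106]
tcp_rot: [2.795, 1.429, 0.007]
wrist_force: [-0.0, -0.7, -0.7]
width: 0.449
grip_force: 0.0
```

>>> jog_arm --deltas '[0, 0, 0, 0, 0, 0, -0.1, 0, 0, 0, 0, 0, 0, -0.1, 0, 0, 0, 0, 0, 0, -0.1]'

```text
time: 31.05
tool_pos: [0.4677, 0.0428, 0.2082]
tcp_rot: [2.799, 1.426, 0.002]
wrist_force: [-0.2, -0.5, -0.3]
width: 0.449
grip_force: 0.0
```

Run:
```python
from h import *
import pickle
c=read_camera('wrist');cv2.imwrite('pics/w10.png',c['color']);pickle.dump(c,open('w10.pkl','wb'))
s=readout.read_state();print(s['tool_pos'],s['width'],plan([.4629,.0449,.111]))
im=c['color'];m=((im.max(2)<60)).astype(np.uint8);m[:,:290]=0;m[:,370:]=0;m[235:]=0
n,l,st,ce=cv2.connectedComponentsWithStats(m)
for i in range(1,n):
  if st[i,4]>150: print(st[i],ce[i],onz(c,ce[i],.11))
```

```text
[0.46771782 0.04297058 0.20805351] 0.44998686760964995 (array([-0.0013, -0.0051,  0.0971]), None)
[ 328   21   15  144 1752] [334.3847032   91.07305936] [0.52627949 0.10438269 0.11      ]
[302 199  20  27 354] [311.1440678  211.98587571] [0.46145316 0.04293915 0.11      ]
```

>>> jog_arm --deltas '[-0.001, -0.005, 0.04, 0, 0, 0, -0.1, -0.001, -0.005, 0.08, 0, 0, 0, -0.1, -0.001, -0.005, 0.097, 0, 0, 0, -0.1, -0.001, -0.005, 0.097, 0, 0, 0, -0.1, -0.001, -0.005, 0.097, 0, 0, 0, -1, -0.001, -0.005, 0.097, 0, 0, 0, -1, -0.001, -0.005, 0.097, 0, 0, 0, -1, -0.001, -0.005, 0.097, 0, 0, 0, -1]' --squeeze 30

```text
time: 31.9
tool_pos: [0.4637, 0.0451, 0.1123]
tcp_rot: [2.798, 1.426, 0.005]
wrist_force: [1.4, 2.0, -0.3]
width: 0.159
grip_force: 29.6
```

>>> jog_arm --deltas '[0, 0.006, 0, 0, 0, 0, -1, 0, 0.012, 0, 0, 0, 0, -1, 0, 0.018, 0, 0, 0, 0, -1, 0, 0.024, 0, 0, 0, 0, -1, 0, 0.027, 0, 0, 0, 0, -1, 0, 0.027, 0, 0, 0, 0, -1, 0, 0.027, 0, 0, 0, 0, -1]'

```text
time: 32.6
tool_pos: [0.4829, 0.0311, 0.1121]
tcp_rot: [-2.795, -1.421, 0.002]
wrist_force: [-7.6, 13.1, 15.8]
width: 0.161
grip_force: 31.4
```

Run:
```python
from h import *
s=readout.read_state();print(s['tool_pos'],s['width'],s['grip_force'],s['wrist_force'],plan([.4824,.0309,.111]))
```

```text
[0.48292296 0.03110769 0.11213052] 0.1611530049390466 31.410703361034393 [-7.5597315  13.13227454 15.79306763] (array([-0.0005, -0.0003,  0.0011]), None)
```

>>> jog_arm --deltas '[0, 0, 0, 0, 0, 0, 0, 0, 0, 0, 0, 0, 0, 0, 0, 0, 0, 0, 0, 0, 0, 0, 0, -0.05, 0, 0, 0, 0, 0, 0, -0.1, 0, 0, 0, 0, 0, 0, -0.15, 0, 0, 0, 0, 0, 0, -0.2, 0, 0, 0, 0, 0.03, 0.035, -0.22, 0, 0, 0, 0]'

```text
time: 33.4
tool_pos: [0.5293, 0.0318, 0.3386]
tcp_rot: [2.795, 1.424, 0.012]
wrist_force: [1.4, 0.4, 1.6]
width: 0.499
grip_force: 0.0
```

>>> jog_arm --deltas '[0.03, 0.035, 0, 0, 0, 0, 0, 0.06, 0.07, 0, 0, 0, 0, 0, 0.07, 0.078, 0, 0, 0, 0, 0, 0.07, 0.078, 0, 0, 0, 0, 0, 0.07, 0.078, 0, 0, 0, 0, 0]'

```text
time: 33.9
tool_pos: [0.6331, 0.043, 0.3298]
tcp_rot: [-2.798, -1.426, 0.004]
wrist_force: [0.3, 0.4, 0.3]
width: 0.498
grip_force: 0.0
```

Run:
```python
from h import *
import pickle
read_camera('wrist')
c=read_camera('wrist');cv2.imwrite('pics/w11.png',c['color']);pickle.dump(c,open('w11.pkl','wb'))
s=readout.read_state();print(s['tool_pos'],s['q'])
q=proj(c,[[.68,.11,.1],[.68,.11,.15]]).astype(int);print(q)
x,y=q.mean(0).astype(int);x0=max(0,x-75);y0=max(0,y-60);print(x0,y0)
cv2.imwrite('pics/w11c.png',cv2.resize(c['color'][y0:y0+120,x0:x0+160],None,fx=5,fy=5,interpolation=2))
```

```text
[0.63272325 0.04313902 0.33076574] [ 2.89376066e-02  1.49252923e-01  1.59059578e+00 -2.63707580e-04
  1.40271355e+00  6.56908886e-01]
[[317  92]
 [317  93]]
242 32
```

View pics/w11c.png

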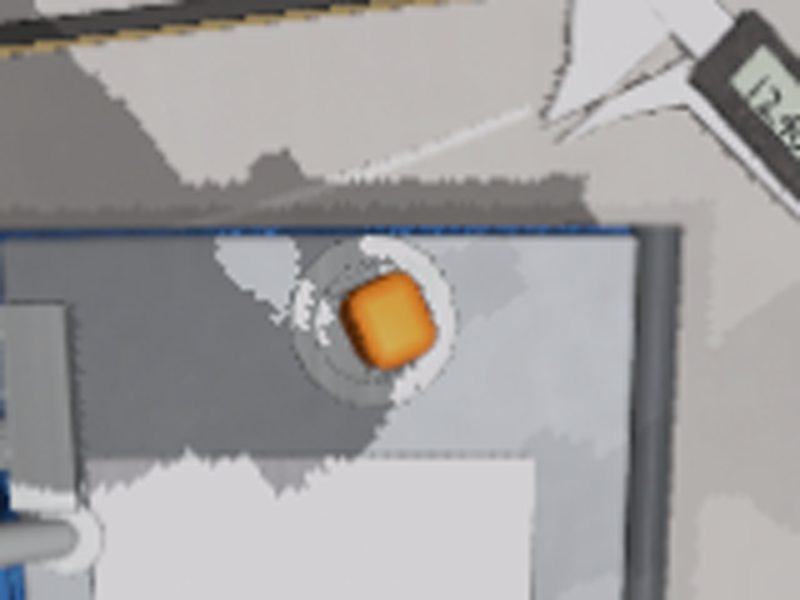

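Run:
```python
from h import *
import pickle
c=pickle.load(open('w11.pkl','rb'));im=c['color'];hsv=cv2.cvtColor(im,cv2.COLOR_BGR2HSV)
m=((hsv[...,0]>6)&(hsv[...,0]<22)&(hsv[...,1]>170)&(hsv[...,2]>110)).astype(np.uint8);m[:,:300]=0;m[:,340:]=0;m[:75]=0;m[120:]=0
ct=max(cv2.findContours(m,0,1)[0],key=cv2.contourArea);print(cv2.minAreaRect(ct))
b=onz(c,(316.6,96.4),.08)
for z in(.14,.15,.16): print(z,onz(c,cv2.minAreaRect(ct)[0],z))
print("base",b)
c5=pickle.load(open('w5.pkl','rb'));print("tip triang w5",tri(c,(320.4,96),c5,(545,147)))
T=(R.from_euler('z',175,degrees=True)*R.from_euler('x',180,degrees=True)).as_rotvec()
print(plan([b[0],b[1],.25],T),proj(c,[[b[0],b[1],.16]]))
```

```text
((319.79998779296875, 95.60000610351562), (16.994115829467773, 14.310833930969238), 63.43495178222656)
0.14 [0.68054063 0.1065642  0.14      ]
0.15 [0.68062523 0.10672737 0.15      ]
0.16 [0.68070983 0.10689054 0.16      ]
base [0.67656647 0.10701893 0.08      ]
tip triang w5 (array([0.68275411, 0.10819424, 0.18171515]), np.float64(0.004451200356247859))
(array([ 0.0775, -0.002 ,  0.0807]), array([-6.91216212e-02, -9.52114100e-03, -1.20977557e+02])) [[315.98408952  98.29944848]]
```

>>> jog_arm --deltas '[0.03, 0, 0, 0, 0, -8, 0, 0.06, 0, 0, 0, 0, -16, 0, 0.079, 0, 0, 0, 0, -24, 0, 0.079, 0, 0, 0, 0, -32, 0, 0.079, 0, 0, 0, 0, -40, 0, 0.079, 0, 0, 0, 0, -48, 0, 0.079, 0, 0, 0, 0, -56, 0, 0.079, 0, 0, 0, 0, -64, 0]'

```text
time: 34.8
tool_pos: [0.6792, 0.1071, 0.3317]
tcp_rot: [1.609, 2.698, 0.0]
wrist_force: [0.3, 0.5, 0.8]
width: 0.503
grip_force: 0.0
```

>>> jog_arm --deltas '[0, 0, 0, 0, 0, -8, 0, 0, 0, 0, 0, 0, -16, 0, 0, 0, 0, 0, 0, -24, 0, 0, 0, 0, 0, 0, -32, 0, 0, 0, 0.04, 0, 0, -40, 0, 0, 0, 0.06, 0, 0, -48, 0, 0, 0, 0.08, 0, 0, -54, 0, 0, 0, 0.08, 0, 0, -54, 0]'

```text
time: 35.6
tool_pos: [0.6771, 0.1068, 0.2474]
tcp_rot: [-0.218, -3.128, 0.002]
wrist_force: [0.4, -0.7, -1.0]
width: 0.499
grip_force: 0.0
```

Run:
```python
from h import *
read_camera('scene');c=read_camera('scene');k=read_camera('side')
s=readout.read_state();x=R.from_rotvec(s['tcp_rot']).as_matrix()[:,0];print(s['tool_pos'],s['q'],np.degrees(np.arctan2(x[1],x[0])))
T=(R.from_euler('z',172,degrees=True)*R.from_euler('x',180,degrees=True)).as_rotvec()
print(plan([.679,.107,.138],T))
h=cv2.cvtColor(k['color'],cv2.COLOR_BGR2HSV);p=proj(k,[[.679,.107,.13]])[0].astype(int);print(p)
x0,y0=p-[25,35];r=h[y0:y0+70,x0:x0+50]
m=((r[...,0]>5)&(r[...,0]<20)&(r[...,1]>190)&(r[...,2]>110)).astype(np.uint8)
n,l,st,ce=cv2.connectedComponentsWithStats(m);i=1+st[1:,4].argmax();print(st[i]+[x0,y0,0,0,0])
# ray at side top/bottom of orange vs vertical axis: height
for py in (st[i][1]+y0,st[i][1]+st[i][3]+y0):
    o,d=ray(k,(ce[i][0]+x0,py));t=np.dot(np.array([.679,.107])-o[:2],d[:2])/(d[:2]@d[:2]);q=o+t*d;print(q)
```

```text
[0.68043685 0.10733763 0.25264472] [ 1.20323171e-01  2.86144099e-01  1.56800023e+00 -4.20285786e-05
  1.28546662e+00 -1.30916634e+00] 171.9043652654651
(array([ 0.0016, -0.0006,  0.1146]), array([ 0.0270432 ,  0.11029997, -0.09560859]))
[365 183]
[364 173   4   5  17]
[0.678548   0.10710508 0.15929314]
[0.67938296 0.10691051 0.14579245]
```

>>> jog_arm --deltas '[0.001, 0, 0.04, 0, 0, 0, 0, 0.001, 0, 0.08, 0, 0, 0, 0, 0.001, 0, 0.11, 0, 0, 0, 0, 0.001, 0, 0.113, 0, 0, 0, 0, 0.001, 0, 0.113, 0, 0, 0, -1, 0.001, 0, 0.113, 0, 0, 0, -1, 0.001, 0, 0.113, 0, 0, 0, -1, 0.001, 0, 0.113, 0, 0, 0, -1]' --squeeze 50

```text
time: 36.55
tool_pos: [0.6811, 0.1068, 0.141]
tcp_rot: [0.218, 3.129, -0.001]
wrist_force: [-0.9, -4.9, 5.0]
width: 0.179
grip_force: 50.3
```

Run:
```python
from h import *
s=readout.read_state();x=R.from_rotvec(s['tcp_rot']).as_matrix()[:,0];print(s['tool_pos'],s['width'],s['grip_force'],s['wrist_force'],s['torque'],s['q'][5],np.degrees(np.arctan2(x[1],x[0])))
```

```text
[0.68113809 0.10683708 0.141018  ] 0.1786258389848859 50.30105531215668 [-0.9427743  -4.87505839  5.01566124] [-0.72479134  0.21001675  0.01990361] -1.3107718062250373 172.01999843009673
```

>>> jog_arm --deltas '[0, 0, 0.0002, 0, 0, 7, -1, 0, 0, 0.0005, 0, 0, 14, -1, 0, 0, 0.0007, 0, 0, 21, -1, 0, 0, 0.001, 0, 0, 28, -1, 0, 0, 0.0012, 0, 0, 35, -1, 0, 0, 0.0014, 0, 0, 42, -1, 0, 0, 0.0017, 0, 0, 49, -1, 0, 0, 0.0019, 0, 0, 56, -1]'

```text
time: 37.35
tool_pos: [0.6788, 0.1034, 0.1386]
tcp_rot: [1.668, 2.659, -0.01]
wrist_force: [-7.5, -14.0, 9.6]
width: 0.179
grip_force: 51.2
```

```bash
cat > st.py <<'E'
from h import *
s=readout.read_state();x=R.from_rotvec(s['tcp_rot']).as_matrix()[:,0];print(s['tool_pos'],s['width'],s['grip_force'],s['wrist_force'],s['torque'],np.degrees(s['q'][5]),np.degrees(np.arctan2(x[1],x[0])))
E
python3 st.py
```

```text
[0.67877785 0.10338205 0.13859672] 0.1794039956943914 51.23359143733978 [ -7.46551225 -13.98834763   9.55016925] [-2.6526883   1.46911465  0.10713617] -18.830465307769842 115.7878403922951
```

>>> jog_arm --deltas '[-0.001, -0.002, 0.0002, 0, 0, 7, -1, -0.002, -0.0035, 0.0005, 0, 0, 14, -1, -0.002, -0.0035, 0.0007, 0, 0, 21, -1, -0.002, -0.0035, 0.001, 0, 0, 28, -1, -0.002, -0.0035, 0.0012, 0, 0, 35, -1, -0.002, -0.0035, 0.0014, 0, 0, 42, -1, -0.002, -0.0035, 0.0017, 0, 0, 49, -1, -0.002, -0.0035, 0.0019, 0, 0, 56, -1]'

```text
time: 38.15
tool_pos: [0.6742, 0.1027, 0.1366]
tcp_rot: [-2.723, -1.565, 0.011]
wrist_force: [-14.2, -5.4, 13.5]
width: 0.181
grip_force: 51.6
```

```bash
python3 st.py
```

```text
[0.67423501 0.10273946 0.13659633] 0.1807773451070732 51.56103551387787 [-14.23478347  -5.39760326  13.53485877] [-1.20860945  2.60060423  0.11961796] 36.91890395249965 59.75782533699053
```

>>> jog_arm --deltas '[0.002, -0.0025, 0.0002, 0, 0, 7, -1, 0.002, -0.0025, 0.0005, 0, 0, 14, -1, 0.002, -0.0025, 0.0007, 0, 0, 21, -1, 0.002, -0.0025, 0.001, 0, 0, 28, -1, 0.002, -0.0025, 0.0012, 0, 0, 35, -1, 0.002, -0.0025, 0.0014, 0, 0, 42, -1, 0.002, -0.0025, 0.0017, 0, 0, 49, -1, 0.002, -0.0025, 0.0019, 0, 0, 56, -1]'

```text
time: 38.95
tool_pos: [0.673, 0.107, 0.1347]
tcp_rot: [3.14, 0.102, -0.01]
wrist_force: [-13.6, -2.7, 13.5]
width: 0.177
grip_force: 49.5
```

```bash
python3 st.py
```

```text
[0.67296888 0.1069639  0.1347481 ] 0.17705505674156166 49.51429903507233 [-13.58033685  -2.74851349  13.54140855] [-0.51040655  2.53358947  0.03962764] 93.18718440529916 3.732112028360673
```

>>> jog_arm --deltas '[0.001, 0, 0.0002, 0, 0, 7, -1, 0.002, 0, 0.0005, 0, 0, 14, -1, 0.002, 0, 0.0007, 0, 0, 21, -1, 0.002, 0, 0.001, 0, 0, 28, -1, 0.002, 0, 0.0012, 0, 0, 35, -1, 0.002, 0, 0.0014, 0, 0, 40, -1, 0.002, 0, 0.0014, 0, 0, 43, -1, 0.002, 0, 0.0014, 0, 0, 43, -1]'

```text
time: 39.75
tool_pos: [0.675, 0.1083, 0.1334]
tcp_rot: [2.961, -1.047, -0.009]
wrist_force: [-13.7, -0.6, 13.2]
width: 0.18
grip_force: 51.1
```

```bash
python3 st.py
```

```text
[0.67503427 0.10834291 0.13336132] 0.17979691833389733 51.06529176235199 [-13.70843921  -0.64588221  13.22844053] [0.0130407  2.42161611 0.50661456] 135.9030844919499 -38.96731830699148
```

>>> jog_arm --deltas '[0, 0, 0, 0, 0, 0, -1, 0, 0, 0, 0, 0, 0, -1, 0, 0, 0, 0, 0, -3, -0.2, 0, 0, 0, 0, 0, -3, -0.2, 0, 0, 0, 0, 0, -3, -0.2, 0, 0, -0.03, 0, 0, -3, -0.2, 0, 0, -0.07, 0, 0, -3, -0.2, 0.02, 0, -0.08, 0, 0, -3, -0.2]'

```text
time: 40.55
tool_pos: [0.6954, 0.0966, 0.2167]
tcp_rot: [-2.984, 0.968, -0.01]
wrist_force: [0.9, -0.1, -0.2]
width: 0.398
grip_force: 0.0
```

>>> jog_arm --deltas '[0.02, 0, 0, 0, 0, 0, -1, 0.02, 0, 0, 0, 0, 0, -1, 0.02, 0, 0, 0, 0, 0, -1, 0.02, 0, 0, 0, 0, 0, -1]'

```text
time: 40.95
tool_pos: [0.7087, 0.0835, 0.2098]
tcp_rot: [2.988, -0.97, -0.003]
wrist_force: [-1.4, -0.8, -0.2]
width: 0.001
grip_force: 0.0
```

Run:
```python
exec(open('st.py').read())
a=np.array([.6765,.107]);print(plan([a[0]+.04*X[0],a[1]+.04*X[1],.145]))
import pickle
c=read_camera('scene');cv2.imwrite('pics/s2.png',c['color']);pickle.dump(c,open('s2.pkl','wb'))
h=cv2.cvtColor(c['color'],cv2.COLOR_BGR2HSV)
m=((h[...,0]>5)&(h[...,0]<20)&(h[...,1]>170)&(h[...,2]>110)).astype(np.uint8);m[:150]=0;m[230:]=0;m[:,:270]=0;m[:,340:]=0
n,l,st,ce=cv2.connectedComponentsWithStats(m)
print([(st[i],ce[i]) for i in range(1,n) if st[i,4]>10], proj(c,[[.6765,.107,.093],[.6765,.107,.107],[.6765,.107,.151]]))
```

```text
[0.70874571 0.08347169 0.20980197] 0.0006133232885643785 0.0 [-1.35102442 -0.76171355 -0.18258451] [0.063427   0.0125363  0.04893969] 130.6760739343664 -35.98234290830063
(array([ 0.0002, -0.    ,  0.0648]), None)
[] [[295.95522791 190.13944501]
 [295.7735825  186.53726885]
 [295.17732927 174.72714701]]
```

Run:
```python
from h import *
for nm in('side','scene'):
    c=read_camera(nm)
    h=cv2.cvtColor(c['color'],cv2.COLOR_BGR2HSV)
    m=((h[...,0]>4)&(h[...,0]<22)&(h[...,1]>150)&(h[...,2]>60)).astype(np.uint8)
    p=proj(c,[[.6765,.107,.093],[.6765,.107,.107],[.6765,.107,.151]]);x,y=p.mean(0).astype(int)
    M=np.zeros_like(m);M[y-40:y+40,x-40:x+40]=1;m*=M
    n,l,st,ce=cv2.connectedComponentsWithStats(m)
    print(nm,p.round(0).tolist(),[(st[i].tolist(),ce[i].round(1)) for i in range(1,n) if st[i,4]>5])
```

```text
side [[363.0, 197.0], [363.0, 192.0], [365.0, 176.0]] [([360, 175, 6, 18, 98], array([362.5, 183.3]))]
scene [[296.0, 190.0], [296.0, 187.0], [295.0, 175.0]] [([294, 176, 4, 11, 26], array([295.4, 180.6]))]
```

>>> jog_arm --deltas '[0, 0, 0.03, 0, 0, 0, -1, 0, 0, 0.065, 0, 0, 0, -1, 0, 0, 0.065, 0, 0, 0, -1, -0.01, 0, 0.065, 0, 0, 0, -1, -0.02, 0, 0.065, 0, 0, 0, -1, -0.03, 0, 0.065, 0, 0, 0, -1, -0.04, 0, 0.066, 0, 0, 0, -1, -0.05, 0, 0.068, 0, 0, 0, -1]'

```text
time: 41.9
tool_pos: [0.67, 0.1128, 0.1449]
tcp_rot: [-2.987, 0.969, -0.007]
wrist_force: [3.0, -1.5, -0.4]
width: -0.001
grip_force: 1.3
```

```bash
python3 st.py
```

```text
[0.67003206 0.11281727 0.14487427] -0.0012706328453461866 1.310632866807282 [ 3.00972827 -1.53834533 -0.38718004] [-0.29860697 -0.52703997  0.0290497 ] 133.44543019778513 -35.95331101974804
```

>>> jog_arm --deltas '[-0.01, 0, 0.002, 0, 0, 0, -1, -0.018, 0, 0.005, 0, 0, 0, -1, -0.024, 0, 0.009, 0, 0, 0, -1, -0.029, 0, 0.014, 0, 0, 0, -1, -0.032, 0, 0.018, 0, 0, 0, -1, -0.033, 0, 0.021, 0, 0, 0, -1, -0.033, 0, 0.024, 0, 0, 0, -1, -0.033, 0, 0.024, 0, 0, 0, -1]'

```text
time: 42.7
tool_pos: [0.6417, 0.132, 0.1178]
tcp_rot: [2.988, -0.97, -0.004]
wrist_force: [0.4, 0.9, 0.1]
width: 0.003
grip_force: 0.0
```

```bash
python3 st.py
```

```text
[0.64167045 0.13201211 0.11775684] 0.0028011928384245833 0.0077146781958958854 [0.36735944 0.91637779 0.05680528] [-0.01657656  0.02146445  0.04593277] 135.37933056446806 -35.97916820813936
```

>>> jog_arm --deltas '[0, 0, 0.002, 0, 0, 0, -1, 0, 0, 0.004, 0, 0, 0, -1, 0, 0, 0.006, 0, 0, 0, -1, 0, 0, 0.006, 0, 0, 0, -1]'

```text
time: 43.1
tool_pos: [0.6423, 0.1323, 0.1157]
tcp_rot: [-2.987, 0.97, 0.001]
wrist_force: [-8.2, 1.5, 15.4]
width: 0.004
grip_force: 7.7
```

```bash
python3 st.py
```

```text
[0.64231905 0.13233347 0.11567955] 0.003836404419562696 7.731044925749302 [-8.18742751  1.51979474 15.38430762] [0.08126394 1.39222788 0.01258176] 135.38630282365415 -35.984173971646186
```

>>> jog_arm --deltas '[0, 0, -0.03, 0, 0, 0, -1, 0, 0, -0.08, 0, 0, 0, -1, 0, 0, -0.13, 0, 0, 0, -1, -0.04, 0, -0.18, 0, 0, 0, -1, -0.08, 0, -0.22, 0, 0, 0, -1, -0.12, 0, -0.24, 0, 0, 0, -1, -0.15, 0, -0.24, 0, 0, 0, -1, -0.15, 0, -0.24, 0, 0, 0, -1]'

```text
time: 43.9
tool_pos: [0.5191, 0.2219, 0.3559]
tcp_rot: [-2.987, 0.96, -0.003]
wrist_force: [0.3, -0.5, -0.2]
width: 0.004
grip_force: 0.0
```

Run:
```python
exec(open('st.py').read())
read_camera('wrist')
a=read_camera('scene')['color'][150:330,230:400];b=read_camera('wrist')['color']
cv2.imwrite('pics/fin.png',np.vstack([cv2.resize(a,(340,360))[:, :],cv2.resize(b,(340,212))]))
```

```text
[0.51909906 0.22190802 0.35590828] 0.004040989610463126 0.0 [ 0.27567403 -0.51835873 -0.23932403] [ 0.02246613 -0.01872811 -0.02219326] 146.15152381945515 -35.626988146193625
```

View pics/fin.png

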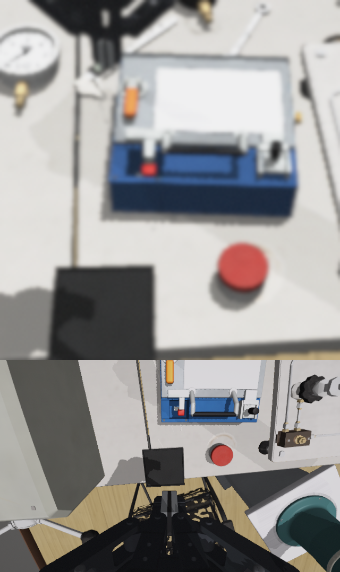

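>>> jog_arm --deltas '[0, 0, 0, 0, 0, -8, -1, 0, 0, 0, 0, 0, -12, -1, 0, 0, 0, 0, 0, -12, -1]'

```text
time: 44.35
tool_pos: [0.522, 0.2182, 0.351]
tcp_rot: [3.072, -0.654, -0.003]
wrist_force: [-0.1, -0.3, 0.9]
width: 0.002
grip_force: 0.0
```

```bash
python3 -c "
from workcell import finish_job
print(finish_job())"
```

```text
the job is handed in; nothing more can be done
None
```

The job is handed in after about 44 s, with no verdict returned: both adaptors are in the chamber, the lid is shut and latched, and the clamp bolt is snug with its lever folded flat. One doubt: the last joint briefly read 146.15° on the retreat, right at its limit of 2.55 rad (146.10°), before I backed it off.

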